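# Unstack the finished appliance boxes into their case pans

### The job

The finished work has come back from checking as a stack of three closed boxes: take the stack apart from the top, one box at a time, leaving the boxes still stacked where they are, and set each box in the case pan of its own colour. Each box goes lid up, flat in the middle of the grey foam pad with its long side along the pan; set it down gently, never dropped or tipped over. Leave the pans where they stand and do not disturb the articulator, bottle, jar and handpiece.

Things in the scene. Friction and masses are not known exactly. Their poses are not given: they have to be found in the camera images.
- red_box_center (a point): Red closed hinged appliance box of hard plastic with a flat lid, 42 x 32 x 26 mm (x, y, z); the point is its centre, half-way up. x runs along its long side (a small white clasp at the -x end), z up out of the lid. It lies on top of the stack, on the lid of the yellow box, lid up. Weighs about 45 g; grip it across its 32 mm width.
- yellow_box_center (a point): Yellow closed hinged appliance box of hard plastic with a flat lid, 62 x 44 x 30 mm (x, y, z); the point is its centre, half-way up. x runs along its long side (a small white clasp at the -x end), z up out of the lid. It lies in the middle of the stack, on the lid of the blue box, lid up. Weighs about 80 g; grip it across its 44 mm width.
- blue_box_center (a point): Blue closed hinged appliance box of hard plastic with a flat lid, 84 x 56 x 40 mm (x, y, z); the point is its centre, half-way up. x runs along its long side (a small white clasp at the -x end), z up out of the lid. It stands on the bench at the bottom of the stack, lid up. Weighs about 140 g; grip it across its 56 mm width.
- red_pan_pad (a point): Red open case pan, 210 x 135 x 42 mm, walls 3 mm, loose on the bench. One half holds a plaster jaw model with cream teeth, one of them gold (32 mm high above the bench); the other half only a grey foam pad, 100 x 90 mm. The point: centre of the pad's top, 6 mm above the bench. x runs along the pan from pad to model, z up. From the point: model 62 mm, end wall 55 mm, side walls 64 mm.
- yellow_pan_pad (a point): Yellow open case pan, 210 x 135 x 42 mm, walls 3 mm, loose on the bench. One half holds a plaster jaw model with white teeth (32 mm high above the bench); the other half only a grey foam pad, 100 x 90 mm. The point: centre of the pad's top, 6 mm above the bench. x runs along the pan from pad to model, z up. From the point: model 62 mm, end wall 55 mm, side walls 64 mm.
- blue_pan_pad (a point): Blue open case pan, 210 x 135 x 42 mm, walls 3 mm, loose on the bench. One half holds a plaster jaw model with a smooth pink ridge (32 mm high above the bench); the other half only a grey foam pad, 100 x 90 mm. The point: centre of the pad's top, 6 mm above the bench. x runs along the pan from pad to model, z up. From the point: model 62 mm, end wall 55 mm, side walls 64 mm.
- articulator: Bystander: white dental articulator frame with orange and blue knobs, 150 x 116 mm, 140 mm high, standing at the left of the work; origin at the centre of its underside.
- bottle: Bystander: white bottle with orange label and blue cap, 54 mm across, 95 mm high, on the near side of the bench; origin at the centre of its underside.
- jar: Bystander: pink jar with white lid, 60 mm across, 65 mm high, on the near side of the bench; origin at the centre of its underside.
- handpiece_center (a point): Bystander: black and steel dental handpiece lying on the bench near the robot, about 150 mm long and 20 mm thick; the point is its centre, its length along its own x.
Things that resemble listed ones, but are neither listed nor needed, are in the scene too. Of the things shaped like the part that bears blue_box_center, the blue one is meant. Of the things shaped like the part that bears yellow_box_center, the yellow one is meant.

How it is judged:
On the way, in this order (a step that is already met when the one before it is completed fails the run):
1. the red box is set down and let go in the red pan, the other two still stacked where they stood (horizontal distance between red_box_center and red_pan_pad below 0.015 m and z of red_box_center in the frame of red_pan_pad between 0.009 and 0.017 m and angle between red_box_center's own z axis and vertical below 0.08 rad and angle between the x axis of red_box_center and the x axis of red_pan_pad, either way round below 0.35 rad and contact force between the fingers and red_box below 0.1 N and distance of each of yellow_box_center, blue_box_center from where it was at the start of the episode below 0.025 m), for 0.2 s.
2. the yellow box is set down and let go in the yellow pan, the blue one still where it stood (horizontal distance between yellow_box_center and yellow_pan_pad below 0.015 m and z of yellow_box_center in the frame of yellow_pan_pad between 0.011 and 0.019 m and angle between yellow_box_center's own z axis and vertical below 0.08 rad and angle between the x axis of yellow_box_center and the x axis of yellow_pan_pad, either way round below 0.35 rad and contact force between the fingers and yellow_box below 0.1 N and distance of blue_box_center from where it was at the start of the episode below 0.025 m), for 0.2 s.
3. the blue box is set down and let go in the blue pan (horizontal distance between blue_box_center and blue_pan_pad below 0.015 m and z of blue_box_center in the frame of blue_pan_pad between 0.016 and 0.024 m and angle between blue_box_center's own z axis and vertical below 0.08 rad and angle between the x axis of blue_box_center and the x axis of blue_pan_pad, either way round below 0.35 rad and contact force between the fingers and blue_box below 0.1 N), for 0.2 s.
At the end, for the whole second after the job is handed in: Each box lies in the pan of its own colour, flat (within 0.08 rad), lid up, on the foam pad (height within 4 mm), its centre within 15 mm of the pad's centre and its long side within 0.35 rad of the pan's, released and at rest (all of step 3 and linear speed of each of blue_box, yellow_box, red_box below 0.02 m/s and angular speed of each of blue_box, yellow_box, red_box below 0.2 rad/s and horizontal distance between yellow_box_center and yellow_pan_pad below 0.015 m and z of yellow_box_center in the frame of yellow_pan_pad between 0.011 and 0.019 m and angle between each of yellow_box_center, red_box_center's own z axis and vertical below 0.08 rad and angle between the x axis of yellow_box_center and the x axis of yellow_pan_pad, either way round below 0.35 rad and contact force between the fingers and yellow_box below 0.1 N and horizontal distance between red_box_center and red_pan_pad below 0.015 m and z of red_box_center in the frame of red_pan_pad between 0.009 and 0.017 m and angle between the x axis of red_box_center and the x axis of red_pan_pad, either way round below 0.35 rad and contact force between the fingers and red_box below 0.1 N); the robot touches nothing.
It fails at once if a box tipped over (more than 0.7 rad) (angle between any of blue_box_center, yellow_box_center, red_box_center's own z axis and vertical above 0.7 rad).
It fails at once if a box dropped or knocked flying (out of the fingers and moving faster than 0.6 m/s, a fall of about 20 mm) ((linear speed of blue_box above 0.6 m/s and contact force between the fingers and blue_box below 0.1 N) or (linear speed of yellow_box above 0.6 m/s and contact force between the fingers and yellow_box below 0.1 N) or (linear speed of red_box above 0.6 m/s and contact force between the fingers and red_box below 0.1 N)).
It fails at once if a box pressed hard into a pan (more than 40 N) (contact force between any of blue_box, yellow_box, red_box and blue_pan above 40 N or contact force between any of blue_box, yellow_box, red_box and yellow_pan above 40 N or contact force between any of blue_box, yellow_box, red_box and red_pan above 40 N).
It fails at once if a pan shifted by more than 30 mm (distance of any of blue_pan_pad, yellow_pan_pad, red_pan_pad from where it was at the start of the episode above 0.03 m).
It fails at once if a bystander shifted by more than 20 mm (distance of any of articulator, bottle, jar, handpiece_center from where it was at the start of the episode above 0.02 m).
It also fails if it takes over 104 s, if anything falls off the work surface, if the arm or the gripper's body presses on something with over 40 N, if the wrist force passes 120 N, or if a joint passes its speed limit or range.

### The arm

A 6-joint arm with a two-finger parallel gripper is mounted at the origin on the work surface. World frame = base frame: x ahead of the robot, y to its left, z up, the work surface at z = 0. Lengths are in m, angles in rad, forces in N, time in s.
With the tool pointing down it reaches from about 0.275 to 0.725 m from the base axis. Payload 15.9 kg.
Tool frame: the origin (TCP) lies on the centre line of the jaws, within the pads' length; the fingertips stand 11 mm ahead of it and the grasp point (between the pads) lies 8 mm behind it; z points along the fingers, y is the direction in which the jaws open and shut (so a half turn about z gives the same grasp; the last joint's range is limited). The gripper opens to 85 mm and grips with 20 to 120 N. Pads are 22 mm wide; open, the fingers measure 114 mm over their backs; the gripper's body (76 mm by 85 mm) begins 54 mm behind the grasp point. The pads swing forward as they close: fully open they stand 13 mm farther back than shut.
Start: joints at [-1.204, 0.213, -0.034, 1.323, 0, 1.571], TCP at [0.179, -0.467, 0.203] pointing down, gripper open.
Joint ranges: [-2.98, 2.98], [-0.74, 1.72], [-1.14, 1.35], [-2.1, 2.04], [-1.57, 1.44], [-3.14, 3.14]. Speed limits (rad/s): [1.89, 1.89, 2.39, 2.57, 3.14, 3.14].

### API

Orientations are given as a 3x3 rotation matrix whose columns are the frame's x, y, z axes.
In Python, from workcell import sensors, vision, order gives the robot as it stands. The module is installed in compiled form; this text tells all that it offers.
- The arm moves only by the tool arm_command, never from a script. Its argument "moves" is a list of rows, each a list of 7 numbers: the finger opening in m, from 0 to 0.0854, then the shift along the tool's x, y, z in m, then the turn, a rotation vector about the tool's x, y, z in degrees. In form: [[hand, tx, ty, tz, wx, wy, wz], ...]. A call has exactly 10 rows; each row is the pose to reach, as a shift and turn from the pose commanded when the call began, along the tool's axes at that moment; what a row does not reach only later rows make up. A row lasts 1/12 s, in which the tool goes at most 41.7 mm and 7.16 degrees, less where a joint would pass 70% of its speed; a pose out of reach is approached as far as the arm can. A call with a gripper value outside its range is refused whole. The fingers move at their own pace and stop on an object; "newtons" is the grip in N (left out, the last holds). Time passes only in rows, so rows that repeat a pose let the fingers close, or fill a call up. It gives the time, the measured TCP pose, the force and the opening at its end, in the units of the state.
- sensors.observe(): the state, without advancing time (a new reading comes with each control period).
- vision.grab_frame(name): name is "scene" or "top" or "wrist"; returns a dict with "img" (384x512x3 uint8, red, green, blue), "intrinsics" (3x3 intrinsics, pixels), "dist" ([k1, k2, p1, p2, k3] as OpenCV has them; the pictures are not rectified), "R" (3x3) and "t" (3): a world point X has camera coordinates R X + t; the wrist camera has in their place "hand_eye" (4x4, takes a point from camera to tool coordinates, whose origin is the TCP and whose axes are the flange's). Camera axes: x right, y down, z forward; pixel columns grow to the right and rows downward; lengths in m; the calibration is good to about 2 mm. A picture is of the moment at which its call begins: read the wrist's pose just before it. There is no depth.
- order.finish_job(): hands the job in, once; it reports no verdict.
The state is a dict: "time": time; "q": joint angles; "joint_velocities": joint speeds; "tau": joint torques, N m; "eef_pos": TCP position; "ee_rot": TCP orientation; "force": force on the tool from outside, world axes, zero at the start; "moment": the same for the moment, N m; "gripper_width": finger opening in m.
Only numpy, scipy, OpenCV 4.12 (cv2) and the standard library are available. Lean on these libraries where they do the work, as an engineer would, in place of code of your own. Each camera call takes 0.05 s, during which the arm holds its last target.

## Working session

There is one attempt and no reset: what is moved stays moved. The work goes in short steps, Python scripts to look and compute and a tool call to move; the robot and the scene stay as the last step left them, time stands still between calls to the robot, and variables do not carry over. Pictures are saved under pics/ and viewed, and the job is handed in when it is done.

Besides the shell and the picture viewer there is one more tool, called after ">>>" as a command line: name --pt "numbers of a row" for each row, then --argument value for the rest. arm_command: Moves the arm, as the interface text tells. Its arguments: {"type":"object","properties":{"moves":{"type":"array","items":{"type":"array","items":{"type":"number"}}},"newtons":{"type":"number"}},"required":["moves"]}

```bash
mkdir -p pics; python3 - <<'E'
from workcell import sensors, vision
import cv2,numpy as np,pickle
s=sensors.observe(); print({k:np.round(v,4).tolist() for k,v in s.items()})
d={}
for n in ["scene","top","wrist"]:
    f=vision.grab_frame(n); d[n]=f
    cv2.imwrite(f"pics/{n}0.png",cv2.resize(f["img"][:,:,::-1],(800,600),interpolation=cv2.INTER_CUBIC))
    print(n,{k:np.round(v,4).tolist() for k,v in f.items() if k!="img"})
pickle.dump(d,open("f0.pkl","wb"))
E
```

```text
{'time': 0.0, 'q': [-1.204, 0.2133, -0.0351, 1.3235, 0.0, 1.5708], 'joint_velocities': [-0.0009, -0.0015, 0.0003, 0.0008, -0.0003, 0.0002], 'tau': [-0.0011, -68.6165, 48.7117, 0.0176, 0.0, -0.0], 'eef_pos': [0.1792, -0.4664, 0.2029], 'ee_rot': [[0.9335, 0.3586, -0.0004], [0.3586, -0.9335, 0.001], [0.0, -0.0011, -1.0]], 'force': [0.0168, -0.5663, -0.2603], 'moment': [0.0037, 0.0343, 0.0107], 'gripper_width': 0.0859}
scene {'intrinsics': [[391.1942, 0.0, 251.8409], [0.0, 391.1942, 189.9452], [0.0, 0.0, 1.0]], 'dist': [0.034, 0.0, 0.0, 0.0, 0.0], 'R': [[-0.8456, 0.5333, -0.0211], [0.3777, 0.57, -0.7297], [-0.3771, -0.625, -0.6835]], 't': [0.4197, -0.1444, 1.4722]}
top {'intrinsics': [[406.7442, 0.0, 254.6553], [0.0, 406.7442, 185.9515], [0.0, 0.0, 1.0]], 'dist': [-0.0978, 0.0, 0.0, 0.0, 0.0], 'R': [[-0.0127, -0.9999, 0.0117], [-0.9836, 0.0104, -0.18], [0.1799, -0.0137, -0.9836]], 't': [0.0459, 0.5001, 1.553]}
wrist {'intrinsics': [[313.8608, 0.0, 260.2568], [0.0, 313.8608, 184.2164], [0.0, 0.0, 1.0]], 'dist': [-0.0281, 0.0, 0.0, 0.0, 0.0], 'hand_eye': [[0.0012, -0.9616, -0.2745, 0.0681], [1.0, 0.001, 0.0008, 0.001], [-0.0005, -0.2745, 0.9616, -0.1709], [0.0, 0.0, 0.0, 1.0]]}
```

View pics/top0.png

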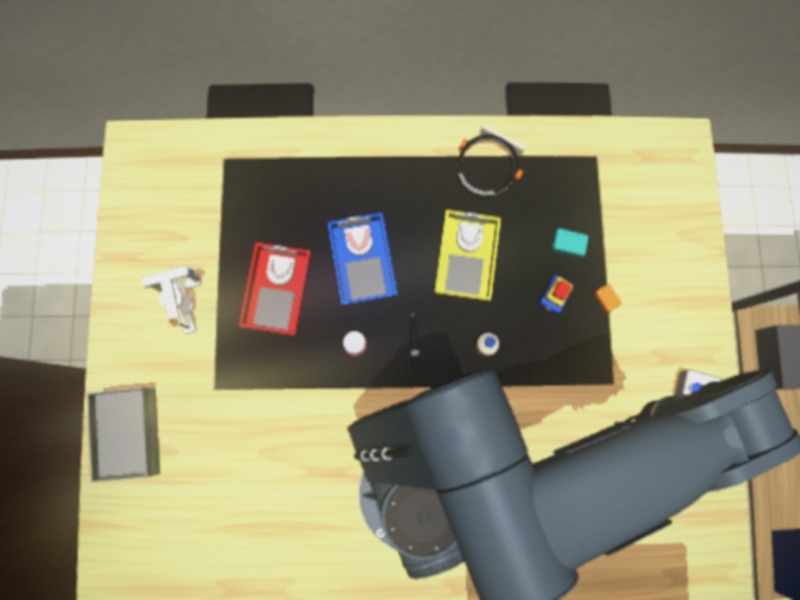

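View pics/scene0.png

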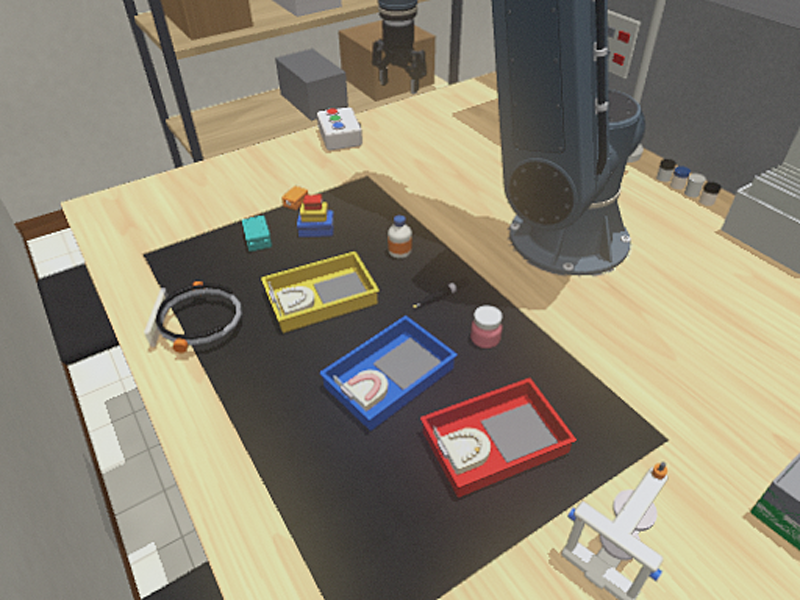

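View pics/wrist0.png

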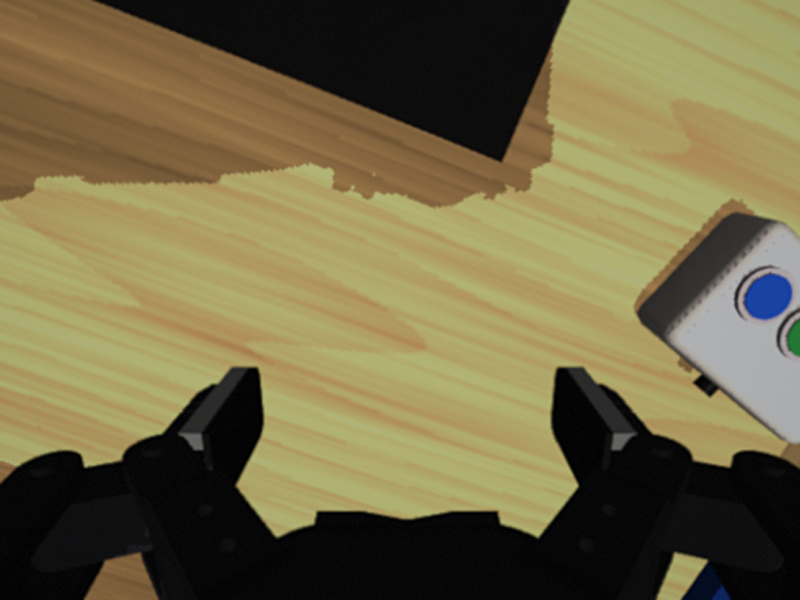

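```bash
cat > h.py <<'E'
import numpy as np,cv2
from workcell import sensors, vision
def campose(f,s=None):
    # returns Rwc (cam->world), origin
    if "R" in f: 
        R=np.array(f["R"]); return R.T, -R.T@np.array(f["t"])
    he=np.array(f["hand_eye"]); Rt=np.array(s["ee_rot"]); 
    return Rt@he[:3,:3], Rt@he[:3,3]+np.array(s["eef_pos"])
def px2w(f,uv,z,s=None):
    uv=np.array(uv,float).reshape(-1,1,2)
    n=cv2.undistortPoints(uv,np.array(f["intrinsics"]),np.array(f["dist"])).reshape(-1,2)
    Rw,o=campose(f,s)
    d=np.c_[n,np.ones(len(n))]@Rw.T
    k=(z-o[2])/d[:,2]
    return o+d*k[:,None]
def w2px(f,X,s=None):
    Rw,o=campose(f,s); X=np.array(X,float).reshape(-1,3)
    R=Rw.T; t=-R@o
    return cv2.projectPoints(X,cv2.Rodrigues(R)[0],t,np.array(f["intrinsics"]),np.array(f["dist"]))[0].reshape(-1,2)
def crop(f,x0,y0,x1,y1,k,name):
    im=cv2.resize(f["img"][y0:y1,x0:x1,::-1],None,fx=k,fy=k,interpolation=cv2.INTER_CUBIC)
    cv2.imwrite(name,im)
E
python3 - <<'E'
from h import *
import pickle
d=pickle.load(open("f0.pkl","rb"))
crop(d["top"],330,135,410,205,9,"pics/t_stack.png")
crop(d["scene"],150,110,225,165,10,"pics/s_stack.png")
crop(d["top"],145,130,330,220,4,"pics/t_pans.png")
E
```

```text
(no output)
```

View pics/t_stack.png

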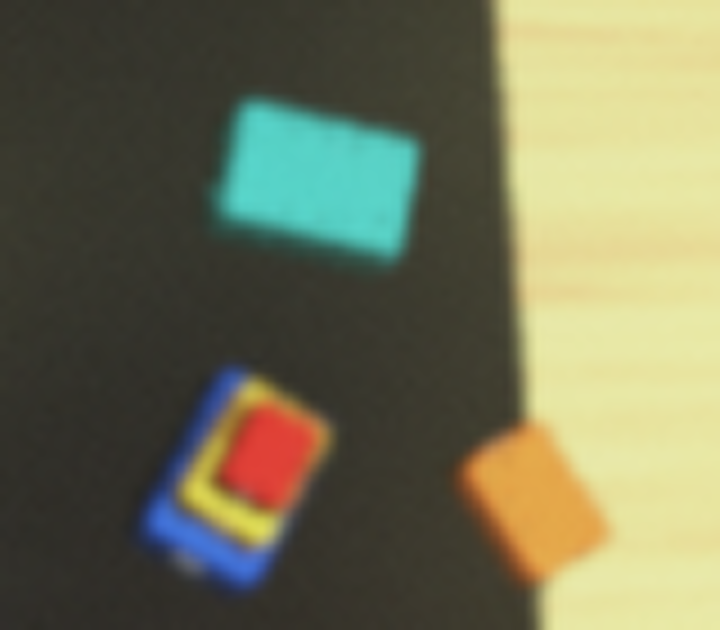

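View pics/s_stack.png

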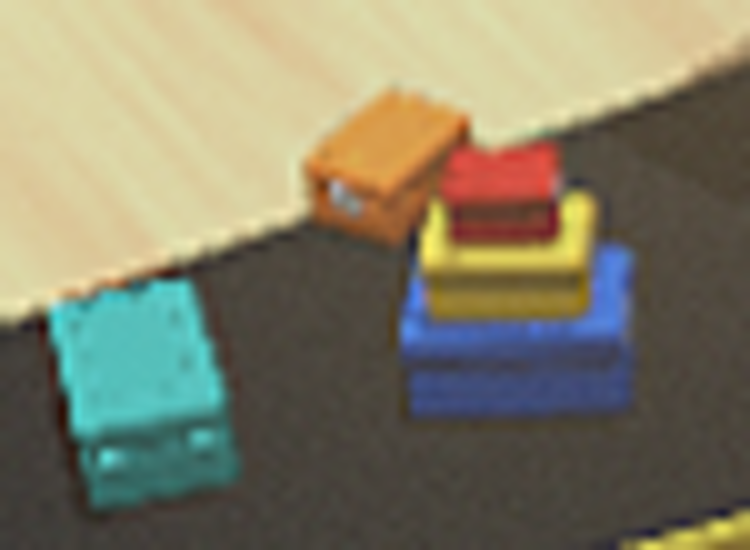

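View pics/t_pans.png

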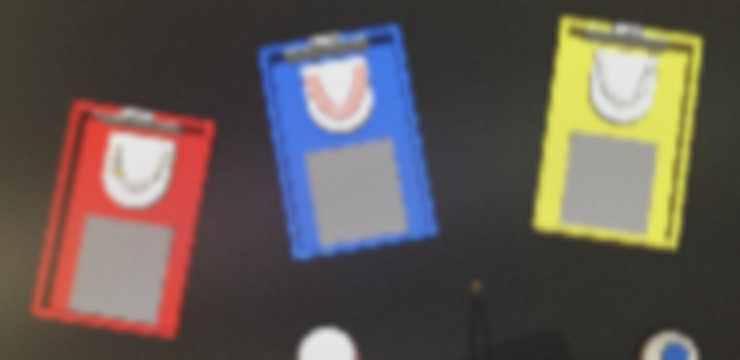

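```bash
python3 - <<'E'
from h import *
import pickle
d=pickle.load(open("f0.pkl","rb"))
f=d["top"]
def T(x,y,x0,y0,k): return ((x+.5)/k-.5+x0,(y+.5)/k-.5+y0)
# stack corners in crop
def rep(name,pts,z,x0,y0,k):
    w=px2w(f,[T(*p,x0,y0,k) for p in pts],z); c=w.mean(0)
    e=[np.linalg.norm(w[i]-w[(i+1)%4]) for i in range(4)]
    a=w[1]-w[0]; b=w[2]-w[3]; v=a+b
    print(name,np.round(c,4),"edges",np.round(e,4),"ang deg",np.round(np.degrees(np.arctan2(v[1],v[0])),1)); 
# order: p0->p1 along box x
rep("red",[(218,482),(260,402),(320,438),(275,508)],.096,330,135,9)
# pads: near-left, far-left, far-right, near-right  (x from pad to model)
rep("redpad",[(68,309),(86,214),(175,227),(157,325)],.006,145,130,4)
rep("bluepad",[(320,247),(305,152),(394,138),(408,232)],.006,145,130,4)
rep("yelpad",[(560,222),(571,131),(657,143),(647,234)],.006,145,130,4)
rep("orange",[(458,472),(540,422),(612,530),(535,585)],.03,330,135,9)
# colour centroids of red box
im=f["img"].astype(int)
print(px2w(f,[(487.5*0.64,344*.64),(354*.64,343*.64)],.08))
E
```

```text
red [ 0.4893 -0.3613  0.096 ] edges [0.04   0.0298 0.0369 0.0266] ang deg -32.8
redpad [0.4671 0.3598 0.006 ] edges [0.0978 0.0916 0.1005 0.0913] ang deg -9.3
bluepad [0.5429 0.1233 0.006 ] edges [0.0991 0.0915 0.0981 0.0896] ang deg 8.4
yelpad [ 0.5504 -0.1321  0.006 ] edges [0.0952 0.0886 0.0951 0.0886] ang deg -8.3
orange [ 0.4798 -0.5004  0.03  ] edges [0.0452 0.0575 0.0444 0.0603] ang deg -58.5
[[ 0.35983683 -0.17569023  0.08      ]
 [ 0.36620034  0.14854151  0.08      ]]
```

>>> arm_command --pt "0.085 0.04 0 0 0 0 6" --pt "0.085 0.08 0 0 0 0 10" --pt "0.085 0.12 0 0 0 0 10" --pt "0.085 0.16 0 0 0 0 10" --pt "0.085 0.2 0 0 0 0 10" --pt "0.085 0.24 0.01 0 0 0 10" --pt "0.085 0.28 0.01 0 0 0 10" --pt "0.085 0.32 0.013 0 0 0 10" --pt "0.085 0.327 0.013 0 0 0 10" --pt "0.085 0.327 0.013 0 0 0 10"

```text
time: 0.98
eef_pos: [0.4912, -0.3602, 0.2022]
ee_rot: [[0.981, 0.194, -0.001], [0.194, -0.981, 0.001], [-0.001, -0.001, -1.0]]
force: [0.3, -0.5, 0.6]
gripper_width: 0.0851
```

```bash
cat >> h.py <<'E'
def plan(x,y,z,yaw):
    """delta from current measured pose to TCP (x,y,z), tool down with tool-x yaw (deg)"""
    s=sensors.observe(); R=np.array(s["ee_rot"])
    a=np.radians(yaw); X=np.array([np.cos(a),np.sin(a),0]); Z=np.array([0,0,-1.]); 
    Rt=np.c_[X,np.cross(Z,X),Z]
    d=R.T@(np.array([x,y,z])-np.array(s["eef_pos"]))
    w=np.degrees(cv2.Rodrigues(R.T@Rt)[0].ravel())
    print("t",s["time"],"pos",np.round(s["eef_pos"],4),"yaw",np.round(np.degrees(np.arctan2(R[1,0],R[0,0])),1),"q",np.round(s["q"],2),"gw",s["gripper_width"],"F",np.round(s["force"],1))
    print("shift",np.round(d,4),"turn",np.round(w,2))
E
python3 - <<'E'
from h import *
plan(.489,-.361,.2,-32.8)
E
```

```text
t 0.9833 pos [ 0.4912 -0.3602  0.2022] yaw 11.2 q [-0.63  0.45  0.29  1.42  0.    2.31] gw 0.08508762019075766 F [ 0.3 -0.5  0.6]
shift [-0.0023  0.0004  0.0022] turn [-0.05  0.07 44.  ]
```

>>> arm_command --pt "0.085 0 0 0 0 0 -7" --pt "0.085 0 0 0 0 0 -14" --pt "0.085 0 0 0 0 0 -21" --pt "0.085 0 0 0 0 0 -28" --pt "0.085 0 0 0 0 0 -35" --pt "0.085 0 0 0 0 0 -42" --pt "0.085 0 0 0 0 0 -49" --pt "0.085 0 0 0 0 0 -56" --pt "0.085 0 0 0 0 0 -63" --pt "0.085 0 0 0 0 0 -70"

```text
time: 1.82
eef_pos: [0.4878, -0.3623, 0.2035]
ee_rot: [[0.151, 0.988, -0.0], [0.988, -0.151, -0.0], [-0.0, -0.0, -1.0]]
force: [0.7, -0.3, 0.5]
gripper_width: 0.0846
```

>>> arm_command --pt "0.085 0 0 0 0 0 -7" --pt "0.085 0 0 0 0 0 -14" --pt "0.085 0 0 0 0 0 -21" --pt "0.085 0 0 0 0 0 -28" --pt "0.085 0 0 0 0 0 -35" --pt "0.085 0 0 0 0 0 -42" --pt "0.085 0 0 0 0 0 -49" --pt "0.085 0 0 0 0 0 -56" --pt "0.085 0 0 0 0 0 -63" --pt "0.085 0 0 0 0 0 -66"

```text
time: 2.65
eef_pos: [0.4878, -0.3623, 0.2035]
ee_rot: [[-0.842, 0.539, -0.0], [0.539, 0.842, -0.0], [0.0, -0.0, -1.0]]
force: [0.5, 0.1, 0.6]
gripper_width: 0.0851
```

```bash
python3 - <<'E'
from h import *
import pickle
plan(.489,-.361,.2,147.2)
s=sensors.observe(); f=vision.grab_frame("wrist"); pickle.dump((f,s),open("w1.pkl","wb"))
crop(f,0,0,512,384,1.56,"pics/w1.png")
print(w2px(f,[s["eef_pos"]],s), w2px(f,[[.489,-.361,.096]],s))
E
```

```text
t 2.65 pos [ 0.4878 -0.3623  0.2035] yaw 147.4 q [-0.64  0.45  0.29  1.42 -0.   -0.07] gw 0.08507443831692774 F [0.5 0.1 0.6]
shift [-0.0003  0.0017  0.0035] turn [-0.01 -0.02  0.17]
[[263.36169826 218.54208306]] [[264.17136185 174.20956902]]
```

View pics/w1.png

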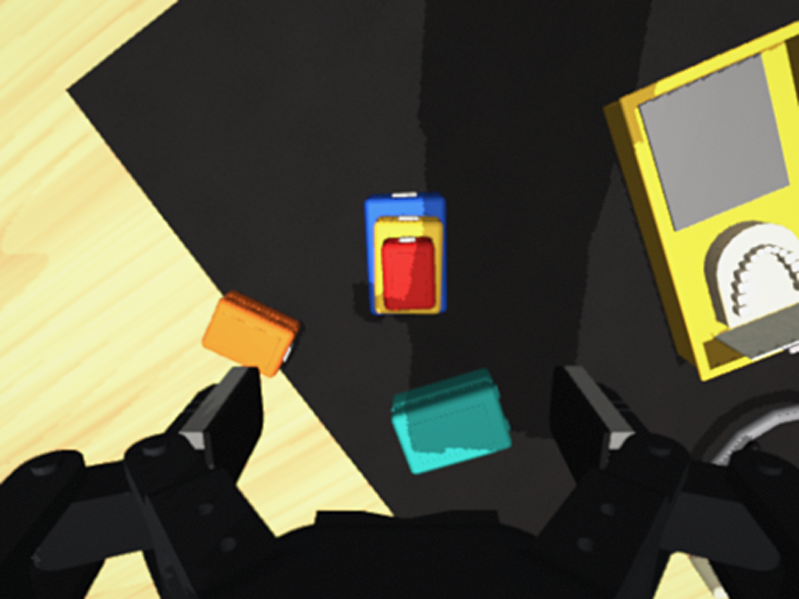

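```bash
python3 - <<'E'
from h import *
import pickle
f,s=pickle.load(open("w1.pkl","rb"))
crop(f,225,115,295,210,6,"pics/w1c.png")
crop(f,385,5,512,160,4,"pics/w1y.png")
E
```

```text
(no output)
```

View pics/w1c.png

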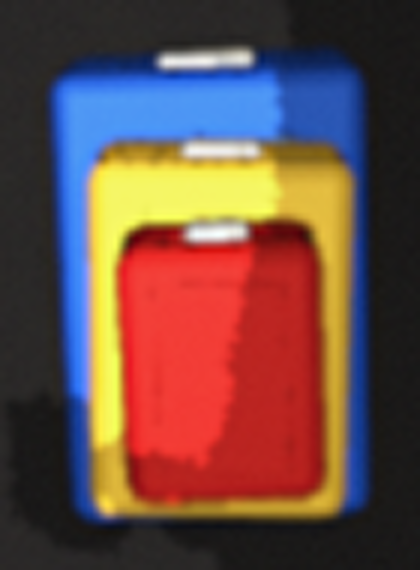

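View pics/w1y.png

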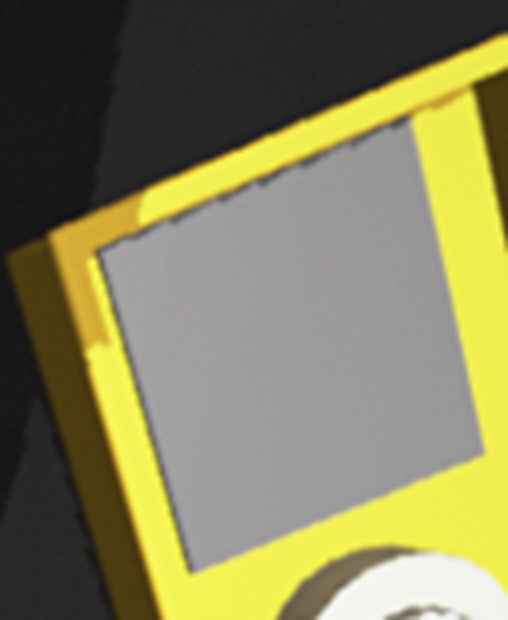

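```bash
cat >> h.py <<'E'
def T(p,x0,y0,k): return ((p[0]+.5)/k-.5+x0,(p[1]+.5)/k-.5+y0)
def rep(f,s,name,pts,z,x0,y0,k):
    w=px2w(f,[T(p,x0,y0,k) for p in pts],z,s); c=w.mean(0)
    e=[np.linalg.norm(w[i]-w[(i+1)%4]) for i in range(4)]
    v=w[1]-w[0]+w[2]-w[3]
    print(name,np.round(c,4),"edges",np.round(e,4),"ang",np.round(np.degrees(np.arctan2(v[1],v[0])),1))
E
python3 - <<'E'
from h import *
import pickle
f,s=pickle.load(open("w1.pkl","rb"))
rep(f,s,"red",[(120,240),(130,500),(325,497),(318,238)],.096,225,115,6)
rep(f,s,"yellow",[(89,165),(91,515),(347,515),(357,165)],.070,225,115,6)
rep(f,s,"blue",[(52,75),(75,520),(367,512),(364,75)],.040,225,115,6)
rep(f,s,"ypad",[(97,250),(191,573),(484,455),(412,118)],.006,385,5,4)
plan(.489,-.361,.083,147.2)
E
```

```text
red [ 0.4896 -0.364   0.096 ] edges [0.041  0.0304 0.0409 0.0297] ang -30.7
yellow [ 0.4913 -0.3654  0.07  ] edges [0.0599 0.0437 0.0598 0.0434] ang -33.1
blue [ 0.4903 -0.366   0.04  ] edges [0.0826 0.0548 0.081  0.0548] ang -30.9
ypad [ 0.5478 -0.1337  0.006 ] edges [0.0988 0.0898 0.0985 0.0907] ang -9.2
t 2.7 pos [ 0.4879 -0.3622  0.2035] yaw 147.4 q [-0.64  0.45  0.29  1.42 -0.   -0.07] gw 0.08488465512134362 F [1.  0.4 0.2]
shift [-0.0003  0.0017  0.1205] turn [-0.01 -0.02  0.19]
```

>>> arm_command --pt "0.065 -0.002 0 0.03 0 0 -1.6" --pt "0.065 -0.002 0 0.06 0 0 -1.6" --pt "0.065 -0.002 0 0.08 0 0 -1.6" --pt "0.065 -0.002 0 0.095 0 0 -1.6" --pt "0.065 -0.002 0 0.105 0 0 -1.6" --pt "0.065 -0.002 0 0.112 0 0 -1.6" --pt "0.065 -0.002 0 0.117 0 0 -1.6" --pt "0.065 -0.002 0 0.12 0 0 -1.6" --pt "0.065 -0.002 0 0.12 0 0 -1.6" --pt "0.065 -0.002 0 0.12 0 0 -1.6"

```text
time: 3.53
eef_pos: [0.4912, -0.3629, 0.084]
ee_rot: [[-0.854, 0.521, 0.001], [0.521, 0.854, -0.001], [-0.001, -0.0, -1.0]]
force: [-0.6, -0.4, -0.5]
gripper_width: 0.0649
```

```bash
python3 - <<'E'
from h import *
import pickle
plan(.4895,-.3635,.083,149)
s=sensors.observe(); f=vision.grab_frame("wrist"); pickle.dump((f,s),open("w2.pkl","wb"))
crop(f,0,0,512,384,1.56,"pics/w2.png")
E
```

```text
t 3.5333 pos [ 0.4912 -0.3629  0.084 ] yaw 148.6 q [-0.64  0.48  0.05  1.13 -0.   -0.09] gw 0.06494050363033281 F [-0.6 -0.4 -0.5]
shift [ 0.0011 -0.0013  0.001 ] turn [-0.01  0.05 -0.4 ]
```

View pics/w2.png

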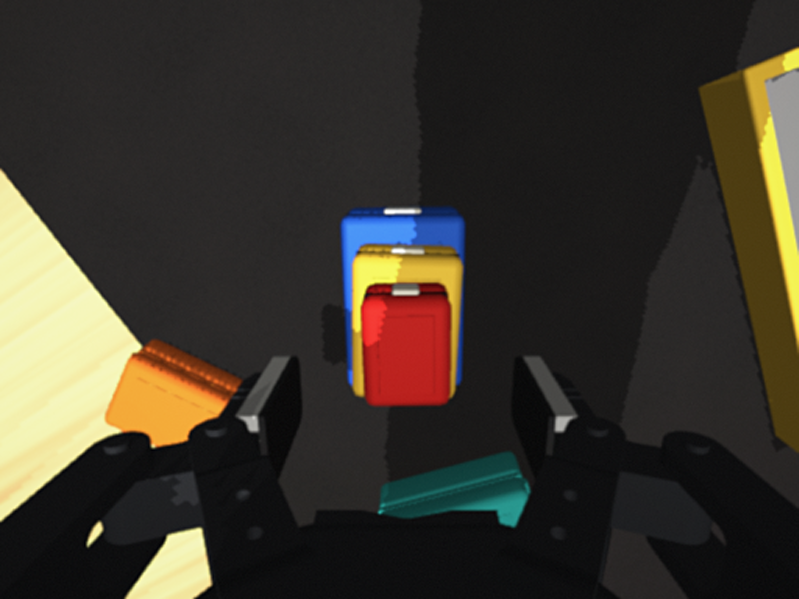

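```bash
python3 - <<'E'
from h import *
import pickle
f,s=pickle.load(open("w2.pkl","rb"))
rep(f,s,"red",[(362,296),(366,405),(449,404),(451,294)],.096,0,0,1.56)
P=np.array(s["eef_pos"]);R=np.array(s["ee_rot"])
for z in(-.02,-.008,0,.011): print(z,(w2px(f,[P+R@[x,y,z] for x in(-.011,.011) for y in(-.0325,.0325)],s)*1.56).round().tolist())
E
```

```text
red [ 0.4895 -0.3638  0.096 ] edges [0.0414 0.0301 0.0417 0.0302] ang -30.8
-0.02 [[316.0, 393.0], [506.0, 393.0], [313.0, 333.0], [510.0, 333.0]]
-0.008 [[322.0, 377.0], [500.0, 377.0], [319.0, 320.0], [503.0, 321.0]]
0 [[326.0, 368.0], [496.0, 368.0], [323.0, 313.0], [499.0, 313.0]]
0.011 [[330.0, 356.0], [491.0, 356.0], [327.0, 304.0], [494.0, 304.0]]
```

```bash
python3 - <<'E'
from h import *
import pickle
f,s=pickle.load(open("w1.pkl","rb"))
P=np.array(s["eef_pos"]);R=np.array(s["ee_rot"])
for z in(-.05,-.04,-.03,-.02,0,.011):
  print(z,[(w2px(f,[P+R@[x,y,z] for y in(-.0425,.0425)],s)*1.56).round().tolist() for x in (-.011,.011)])
E
```

```text
-0.05 [[[263.0, 443.0], [562.0, 444.0]], [[256.0, 373.0], [569.0, 373.0]]]
-0.04 [[[272.0, 424.0], [552.0, 425.0]], [[266.0, 358.0], [558.0, 358.0]]]
-0.03 [[[280.0, 408.0], [543.0, 408.0]], [[275.0, 344.0], [549.0, 345.0]]]
-0.02 [[[287.0, 393.0], [535.0, 393.0]], [[283.0, 333.0], [540.0, 333.0]]]
0 [[[299.0, 368.0], [522.0, 368.0]], [[296.0, 313.0], [526.0, 313.0]]]
0.011 [[[305.0, 356.0], [516.0, 356.0]], [[302.0, 304.0], [519.0, 304.0]]]
```

```bash
python3 - <<'E'
from h import *
import pickle
d=pickle.load(open("f0.pkl","rb"))
crop(d["scene"],225,0,290,70,8,"pics/s_grip.png")
crop(d["wrist"],90,220,430,384,2.3,"pics/w0g.png")
f=d["scene"]
for z in (0,-.03,-.05,.011): print(z,w2px(f,[[.1792,-.4664,.2029-z]]))
E
```

```text
0 [[255.64359364  66.29145848]]
-0.03 [[255.53387757  58.99859713]]
-0.05 [[255.45908878  54.02246458]]
0.011 [[255.68310219  68.91550827]]
```

View pics/s_grip.png

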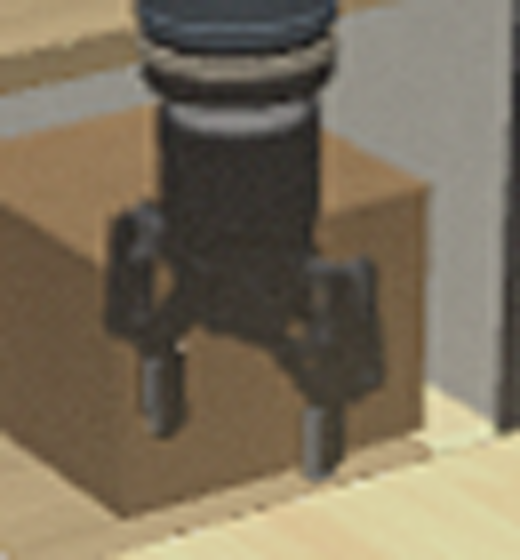

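View pics/w0g.png

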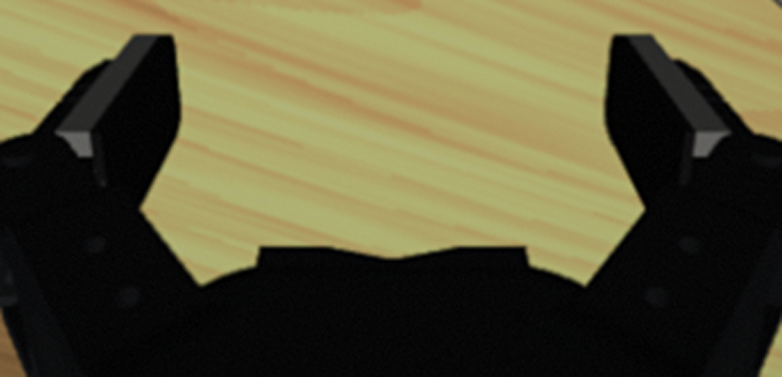

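```bash
python3 - <<'E'
from h import *
f=vision.grab_frame("scene")
crop(f,150,75,235,165,7,"pics/s2.png")
print(sensors.observe()["time"])
E
```

```text
3.6333
```

View pics/s2.png

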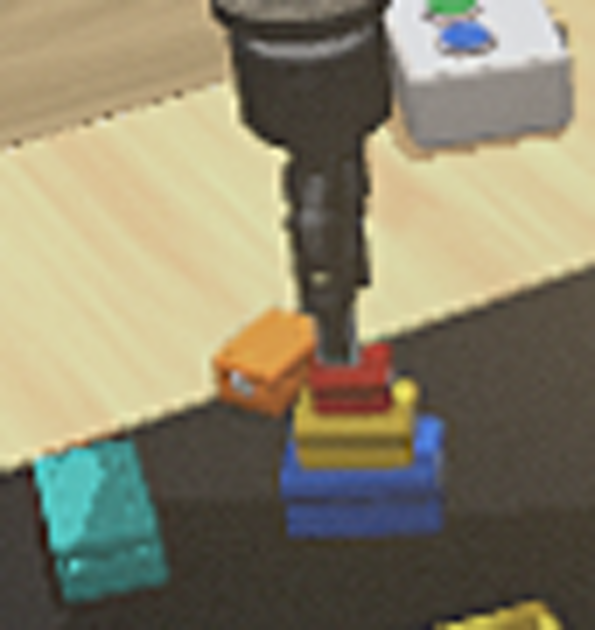

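```bash
python3 - <<'E'
from h import *
f=vision.grab_frame("scene"); s=sensors.observe(); P=np.array(s["eef_pos"]);R=np.array(s["ee_rot"])
for z in (-.04,-.03,-.02,-.01,0,.011): print(z,((w2px(f,[P+R@[x,.0385,z] for x in(-.011,.011)])-[150,75])*7).round().tolist())
E
```

```text
-0.04 [[317.0, 355.0], [360.0, 354.0]]
-0.03 [[319.0, 371.0], [362.0, 370.0]]
-0.02 [[322.0, 388.0], [364.0, 387.0]]
-0.01 [[324.0, 404.0], [366.0, 403.0]]
0 [[326.0, 420.0], [368.0, 419.0]]
0.011 [[329.0, 437.0], [371.0, 436.0]]
```

>>> arm_command --pt "0.065 0.001 -0.001 0.01 0 0 0" --pt "0.065 0.001 -0.001 0.02 0 0 0" --pt "0.065 0.001 -0.001 0.025 0 0 0" --pt "0.065 0.001 -0.001 0.03 0 0 0" --pt "0.065 0.001 -0.001 0.033 0 0 0" --pt "0.065 0.001 -0.001 0.036 0 0 0" --pt "0.065 0.001 -0.001 0.037 0 0 0" --pt "0.06 0.001 -0.001 0.037 0 0 0" --pt "0.055 0.001 -0.001 0.037 0 0 0" --pt "0.05 0.001 -0.001 0.037 0 0 0" --newtons 20

```text
time: 4.52
eef_pos: [0.4897, -0.3631, 0.0467]
ee_rot: [[-0.854, 0.521, 0.0], [0.521, 0.854, -0.0], [-0.0, -0.0, -1.0]]
force: [1.3, -0.4, -0.3]
gripper_width: 0.0499
```

```bash
python3 - <<'E'
from h import *
plan(.4895,-.3637,.045,149)
s=sensors.observe(); P=np.array(s["eef_pos"]);R=np.array(s["ee_rot"])
f=vision.grab_frame("scene")
crop(f,150,75,235,165,7,"pics/s3.png")
for z in (-.04,-.03,-.02,-.01,0,.011): print(z,((w2px(f,[P+R@[x,.031,z] for x in(-.011,.011)])-[150,75])*7).round().tolist())
s=sensors.observe(); f=vision.grab_frame("wrist")
crop(f,0,0,512,384,1.56,"pics/w3.png")
E
```

```text
t 4.5167 pos [ 0.4897 -0.3631  0.0467] yaw 148.6 q [-0.64  0.51 -0.02  1.05 -0.   -0.09] gw 0.049855259269989724 F [ 1.3 -0.4 -0.3]
shift [-0.0001 -0.0006  0.0017] turn [-0.    0.03 -0.38]
-0.04 [[329.0, 406.0], [371.0, 405.0]]
-0.03 [[331.0, 422.0], [373.0, 421.0]]
-0.02 [[334.0, 437.0], [375.0, 436.0]]
-0.01 [[336.0, 453.0], [377.0, 452.0]]
0 [[338.0, 468.0], [379.0, 467.0]]
0.011 [[340.0, 485.0], [382.0, 484.0]]
```

View pics/s3.png

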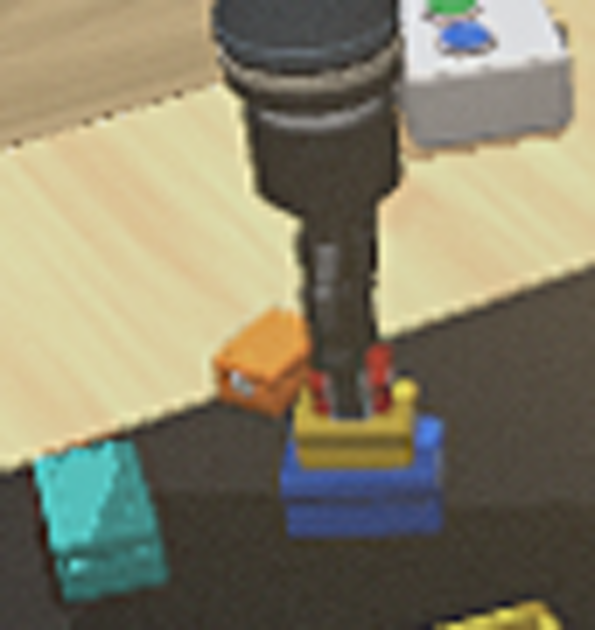

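View pics/w3.png

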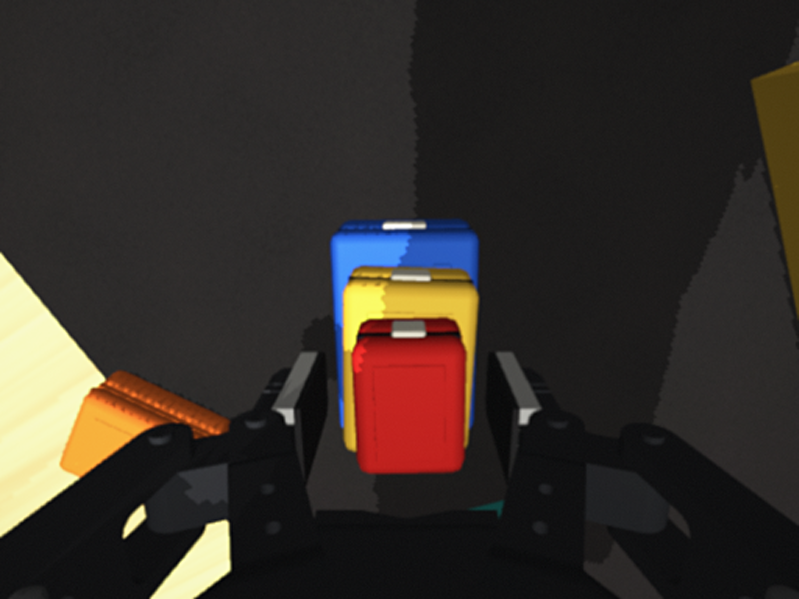

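>>> arm_command --pt "0.05 0 0 0.003 0 0 0" --pt "0.045 0 0 0.003 0 0 0" --pt "0.042 0 0 0.003 0 0 0" --pt "0.038 0 0 0.003 0 0 0" --pt "0.035 0 0 0.003 0 0 0" --pt "0.028 0 0 0.003 0 0 0" --pt "0.028 0 0 0.003 0 0 0" --pt "0.028 0 0 0.003 0 0 0" --pt "0.028 0 0 0.003 0 0 0" --pt "0.028 0 0 0.003 0 0 0" --newtons 25

```text
time: 5.45
eef_pos: [0.4896, -0.3631, 0.0435]
ee_rot: [[-0.854, 0.521, 0.0], [0.521, 0.854, -0.0], [-0.0, 0.0, -1.0]]
force: [0.4, 1.2, 2.9]
gripper_width: 0.0316
```

```bash
python3 - <<'E'
from h import *
plan(.4895,-.3637,.045,149)
s=sensors.observe(); f=vision.grab_frame("wrist")
crop(f,0,0,512,384,1.56,"pics/w4.png")
E
```

```text
t 5.45 pos [ 0.4896 -0.3631  0.0435] yaw 148.6 q [-0.64  0.51 -0.02  1.04  0.   -0.09] gw 0.03161826016995247 F [0.4 1.2 2.9]
shift [-0.0003 -0.0006 -0.0015] turn [ 0.    0.01 -0.38]
```

View pics/w4.png

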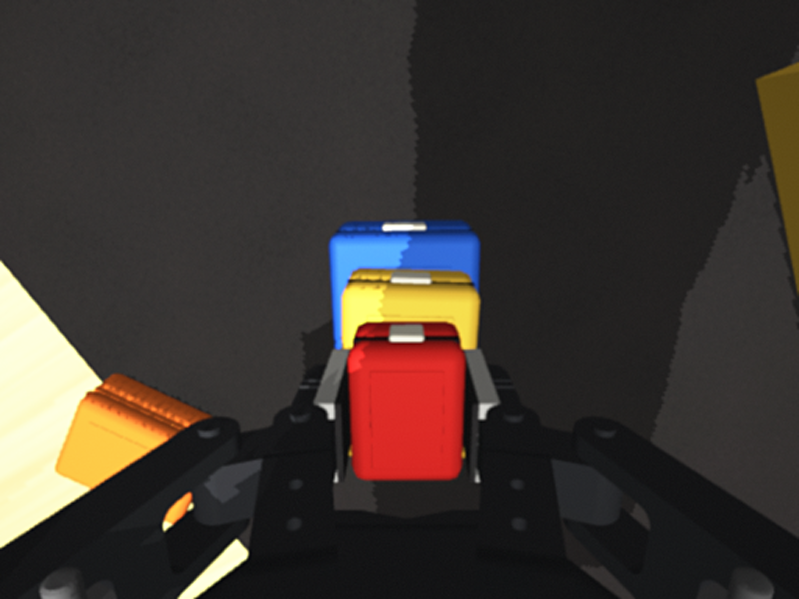

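>>> arm_command --pt "0.028 0 0 -0.004 0 0 0" --pt "0.028 0 0 -0.01 0 0 0" --pt "0.028 0 0 -0.02 0 0 0" --pt "0.028 0 0 -0.035 0 0 0" --pt "0.028 0 0 -0.05 0 0 0" --pt "0.028 0 0 -0.065 0 0 0" --pt "0.028 0 0 -0.08 0 0 0" --pt "0.028 0 0 -0.09 0 0 0" --pt "0.028 0 0 -0.1 0 0 0" --pt "0.028 0 0 -0.1 0 0 0"

```text
time: 6.33
eef_pos: [0.4902, -0.3636, 0.1456]
ee_rot: [[-0.854, 0.521, 0.002], [0.521, 0.854, -0.002], [-0.003, -0.0, -1.0]]
force: [1.0, -0.1, -0.6]
gripper_width: 0.0318
```

```bash
python3 - <<'E'
from h import *
plan(.467,.36,.15,170.7)
s=sensors.observe(); f=vision.grab_frame("wrist")
crop(f,0,0,512,384,1.56,"pics/w5.png")
E
```

```text
t 6.3333 pos [ 0.4902 -0.3636  0.1456] yaw 148.6 q [-0.64  0.46  0.16  1.27 -0.   -0.09] gw 0.0317986775287925 F [ 1.  -0.1 -0.6]
shift [ 0.3967  0.6056 -0.0056] turn [ -0.04   0.15 -22.09]
```

View pics/w5.png

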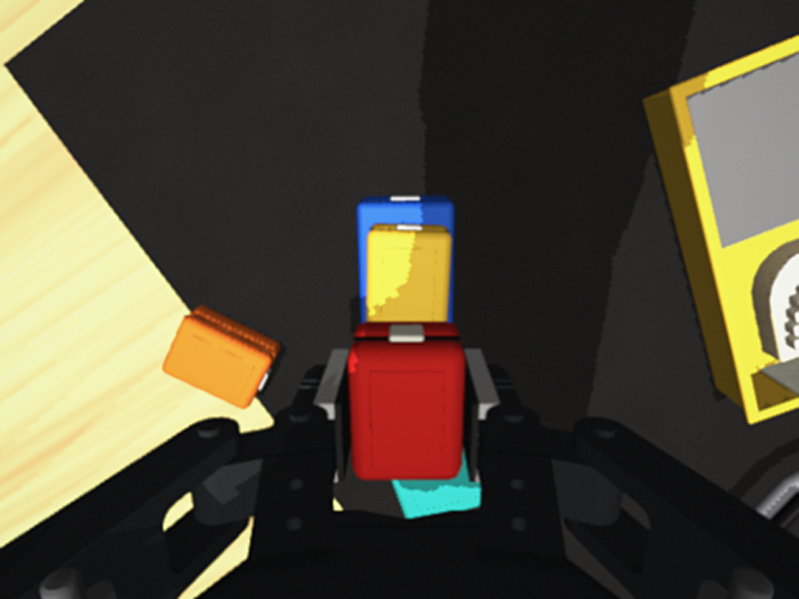

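>>> arm_command --pt "0.028 0.01 0.015 0 0 0 -1" --pt "0.028 0.03 0.046 0 0 0 -2" --pt "0.028 0.05 0.076 0 0 0 -3" --pt "0.028 0.072 0.11 0 0 0 -4" --pt "0.028 0.094 0.143 0 0 0 -5" --pt "0.028 0.116 0.177 0 0 0 -6" --pt "0.028 0.138 0.21 0 0 0 -7" --pt "0.028 0.16 0.244 0 0 0 -8" --pt "0.028 0.18 0.275 0 0 0 -9" --pt "0.028 0.2 0.305 0 0 0 -11"

```text
time: 7.22
eef_pos: [0.4767, 0.0034, 0.1427]
ee_rot: [[-0.938, 0.348, -0.001], [0.348, 0.938, 0.0], [0.001, -0.0, -1.0]]
force: [0.7, -0.5, -0.7]
gripper_width: 0.0315
```

```bash
python3 - <<'E'
from h import *
plan(.467,.36,.15,170.7)
E
```

```text
t 7.2167 pos [0.4767 0.0034 0.1427] yaw 159.7 q [ 0.01  0.19 -0.22  1.16  0.    0.36] gw 0.031471832269884696 F [ 0.7 -0.5 -0.7]
shift [ 0.133   0.3309 -0.0072] turn [-1.000e-02 -5.000e-02 -1.104e+01]
```

>>> arm_command --pt "0.028 0.015 0.038 0 0 0 -2" --pt "0.028 0.03 0.076 0 0 0 -4" --pt "0.028 0.045 0.113 0 0 0 -6" --pt "0.028 0.06 0.15 0 0 0 -7" --pt "0.028 0.075 0.188 0 0 0 -8" --pt "0.028 0.09 0.225 0 0 0 -9" --pt "0.028 0.105 0.262 0 0 0 -10" --pt "0.028 0.118 0.295 0 0 0 -11" --pt "0.028 0.128 0.32 0 0 0 -11" --pt "0.028 0.132 0.33 0 0 0 -11"

```text
time: 8.05
eef_pos: [0.4678, 0.36, 0.142]
ee_rot: [[-0.987, 0.16, -0.001], [0.16, 0.987, -0.0], [0.001, -0.0, -1.0]]
force: [1.0, 0.2, 0.1]
gripper_width: 0.0319
```

```bash
python3 - <<'E'
from h import *
import pickle
plan(.467,.36,.15,170.7)
s=sensors.observe(); f=vision.grab_frame("wrist");pickle.dump((f,s),open("w6.pkl","wb"))
crop(f,0,0,512,384,1.56,"pics/w6.png")
f=vision.grab_frame("top");pickle.dump((f,s),open("t6.pkl","wb"))
crop(f,145,130,250,230,7,"pics/t6.png")
E
```

```text
t 8.05 pos [0.4678 0.36   0.142 ] yaw 170.8 q [0.66 0.42 0.09 1.25 0.   0.82] gw 0.03188558017943702 F [1.  0.2 0.1]
shift [ 0.0008 -0.0001 -0.008 ] turn [-0.03 -0.07  0.08]
```

View pics/w6.png

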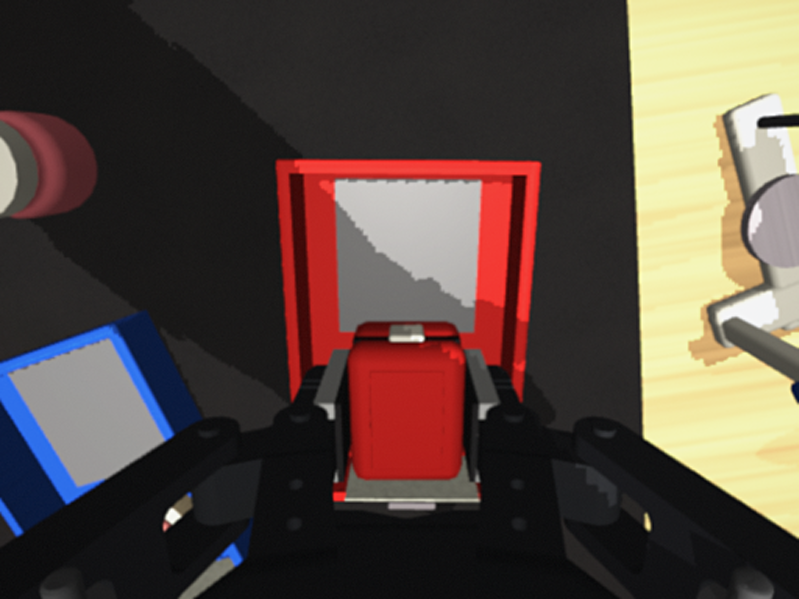

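View pics/t6.png

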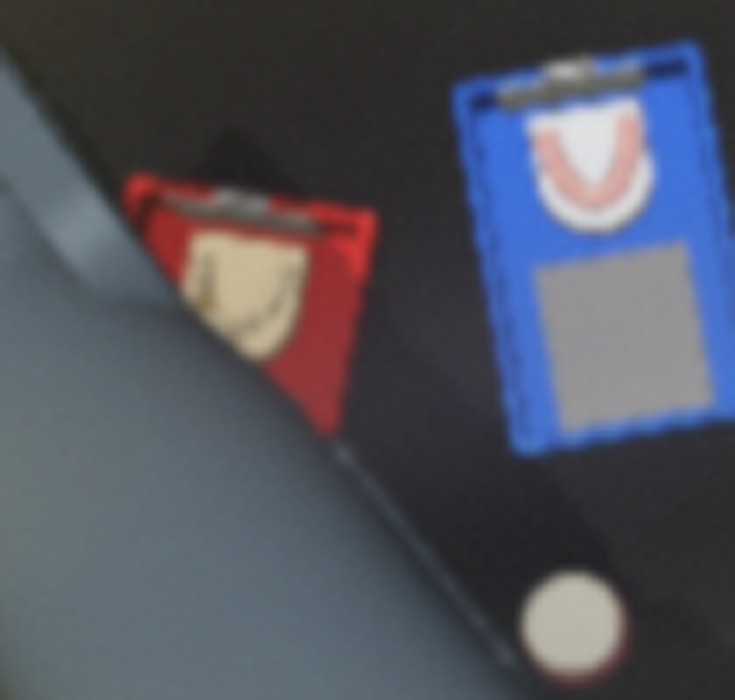

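```bash
python3 - <<'E'
from h import *
import pickle
f,s=pickle.load(open("w6.pkl","rb"))
w=px2w(f,[T(p,0,0,1.56) for p in [(335,180),(480,180),(340,332),(476,332)]],.006,s); print(w.round(4))
e=w[1]-w[0]; print(np.linalg.norm(e)); x=np.array([-e[1],e[0],0]); x/=np.linalg.norm(x)
m=(w[0]+w[1])/2; print([(m+k*x*.05).round(4) for k in(1,-1)],np.degrees(np.arctan2(x[1],x[0])))
l=w[2]-w[0]+w[3]-w[1];print(np.degrees(np.arctan2(l[1],l[0])))
E
```

```text
[[0.4094 0.3232 0.006 ]
 [0.4236 0.4112 0.006 ]
 [0.5077 0.3068 0.006 ]
 [0.5222 0.3967 0.006 ]]
0.0891261565505636
[array([0.3671, 0.3751, 0.006 ]), array([0.4659, 0.3592, 0.006 ])] 170.84887585976156
-8.925222609052529
```

>>> arm_command --pt "0.028 0.002 0 0.02 0 0 0" --pt "0.028 0.002 0 0.045 0 0 0" --pt "0.028 0.002 0 0.07 0 0 0" --pt "0.028 0.002 0 0.095 0 0 0" --pt "0.028 0.002 0 0.115 0 0 0" --pt "0.028 0.002 0 0.13 0 0 0" --pt "0.028 0.002 0 0.142 0 0 0" --pt "0.028 0.002 0 0.15 0 0 0" --pt "0.028 0.002 0 0.154 0 0 0" --pt "0.028 0.002 0 0.154 0 0 0"

```text
time: 8.98
eef_pos: [0.4666, 0.3561, -0.0112]
ee_rot: [[-0.986, 0.164, -0.001], [0.164, 0.986, -0.001], [0.001, -0.001, -1.0]]
force: [-0.4, -0.2, -0.8]
gripper_width: 0.0312
```

```bash
python3 - <<'E'
from h import *
import pickle
plan(.4658,.3593,-.0205,171)
s=sensors.observe(); f=vision.grab_frame("wrist");pickle.dump((f,s),open("w7.pkl","wb"))
crop(f,0,0,512,384,1.56,"pics/w7.png")
f=vision.grab_frame("scene")
crop(f,260,225,375,320,6,"pics/s7.png")
E
```

```text
t 8.9833 pos [ 0.4666  0.3561 -0.0112] yaw 170.6 q [ 0.65  0.52 -0.16  0.9  -0.    0.82] gw 0.03124467046551768 F [-0.4 -0.2 -0.8]
shift [0.0013 0.0031 0.0093] turn [-0.06 -0.05 -0.43]
```

View pics/w7.png

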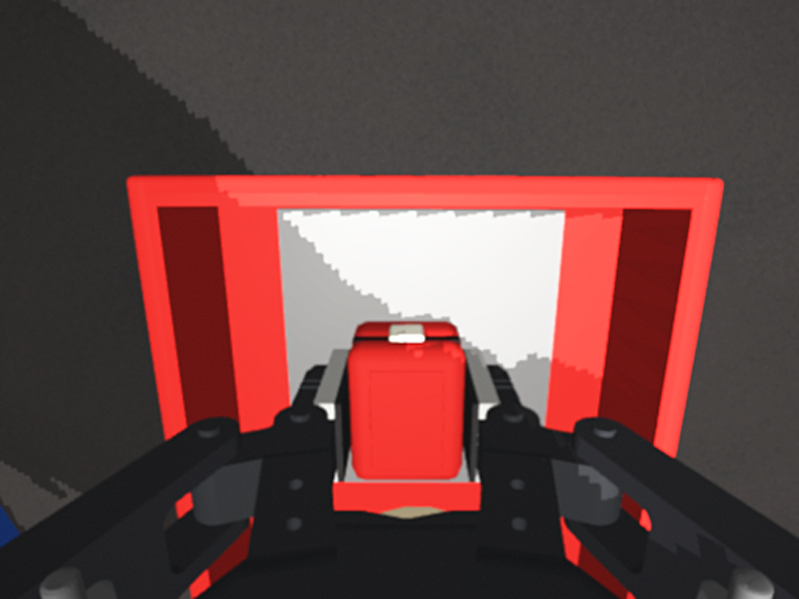

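View pics/s7.png

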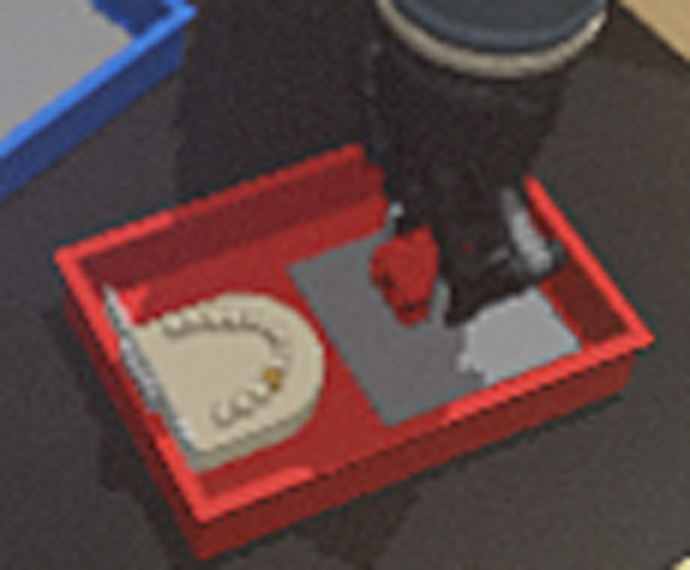

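>>> arm_command --pt "0.028 0.001 0.003 0.002 0 0 0" --pt "0.028 0.001 0.003 0.004 0 0 0" --pt "0.028 0.001 0.003 0.005 0 0 0" --pt "0.028 0.001 0.003 0.006 0 0 0" --pt "0.028 0.001 0.003 0.007 0 0 0" --pt "0.028 0.001 0.003 0.0075 0 0 0" --pt "0.028 0.001 0.003 0.008 0 0 0" --pt "0.028 0.001 0.003 0.0085 0 0 0" --pt "0.028 0.001 0.003 0.009 0 0 0" --pt "0.028 0.001 0.003 0.009 0 0 0"

```text
time: 9.92
eef_pos: [0.4663, 0.3603, -0.0197]
ee_rot: [[-0.987, 0.163, -0.0], [0.163, 0.987, -0.0], [0.0, -0.0, -1.0]]
force: [-0.1, 0.8, -0.8]
gripper_width: 0.0317
```

>>> arm_command --pt "0.028 0 0 0.0005 0 0 0" --pt "0.028 0 0 0.001 0 0 0" --pt "0.028 0 0 0.0015 0 0 0" --pt "0.028 0 0 0.0015 0 0 0" --pt "0.034 0 0 0.0015 0 0 0" --pt "0.038 0 0 0.0015 0 0 0" --pt "0.042 0 0 0.0015 0 0 0" --pt "0.046 0 0 0.0015 0 0 0" --pt "0.05 0 0 0.0015 0 0 0" --pt "0.05 0 0 0.0015 0 0 0"

```text
time: 10.75
eef_pos: [0.4663, 0.3603, -0.0212]
ee_rot: [[-0.987, 0.163, -0.0], [0.163, 0.987, 0.0], [0.0, 0.0, -1.0]]
force: [-0.6, -0.4, 0.2]
gripper_width: 0.05
```

```bash
python3 - <<'E'
from h import *
import pickle
plan(.4658,.3593,.15,171)
s=sensors.observe(); f=vision.grab_frame("wrist");pickle.dump((f,s),open("w8.pkl","wb"))
crop(f,0,0,512,384,1.56,"pics/w8.png")
E
```

```text
t 10.75 pos [ 0.4663  0.3603 -0.0212] yaw 170.6 q [ 0.66  0.53 -0.17  0.87  0.    0.82] gw 0.050021528860145104 F [-0.6 -0.4  0.2]
shift [ 0.0004 -0.0011 -0.1712] turn [ 0.   -0.   -0.38]
```

View pics/w8.png

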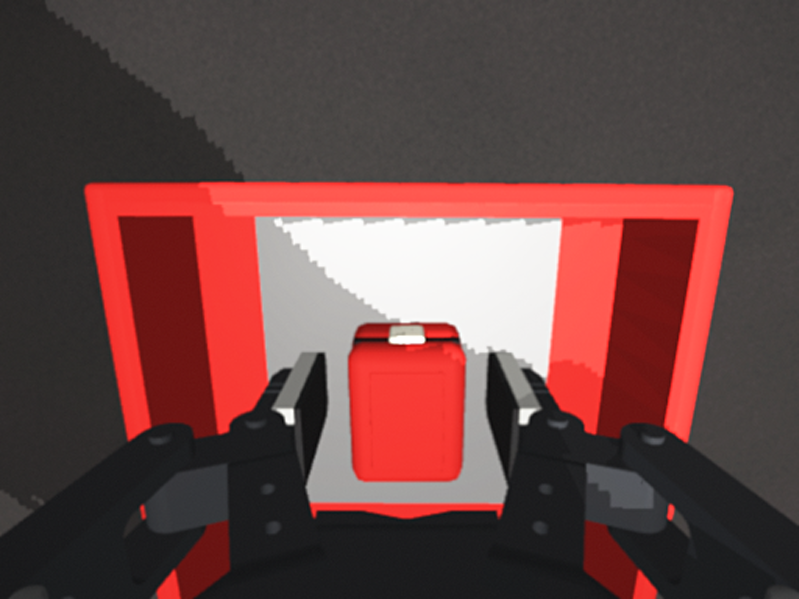

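Red box rests flat on the pad (lid at px 407,410), fingers clear of it. Retreat upwards.

>>> arm_command --pt "0.05 0 0 -0.005 0 0 0" --pt "0.05 0 0 -0.015 0 0 0" --pt "0.05 0 0 -0.03 0 0 0" --pt "0.05 0 0 -0.055 0 0 0" --pt "0.05 0 0 -0.08 0 0 0" --pt "0.05 0 0 -0.105 0 0 0" --pt "0.05 0 0 -0.13 0 0 0" --pt "0.06 0 0 -0.15 0 0 0" --pt "0.065 0 0 -0.165 0 0 0" --pt "0.065 0 0 -0.17 0 0 0"

```text
time: 11.63
eef_pos: [0.4673, 0.361, 0.1524]
ee_rot: [[-0.987, 0.163, 0.003], [0.163, 0.987, 0.003], [-0.003, 0.003, -1.0]]
force: [0.0, 0.8, 0.7]
gripper_width: 0.0651
```

```bash
python3 - <<'E'
from h import *
import pickle
plan(.491,-.365,.15,147.5)
s=sensors.observe(); f=vision.grab_frame("wrist");pickle.dump((f,s),open("w9.pkl","wb"))
crop(f,0,0,512,384,1.56,"pics/w9.png")
E
```

```text
t 11.6333 pos [0.4673 0.361  0.1524] yaw 170.6 q [0.66 0.41 0.11 1.26 0.   0.82] gw 0.06505598901367879 F [0.  0.8 0.7]
shift [-1.418e-01 -7.124e-01  7.000e-04] turn [ 0.21  0.12 23.12]
```

View pics/w9.png

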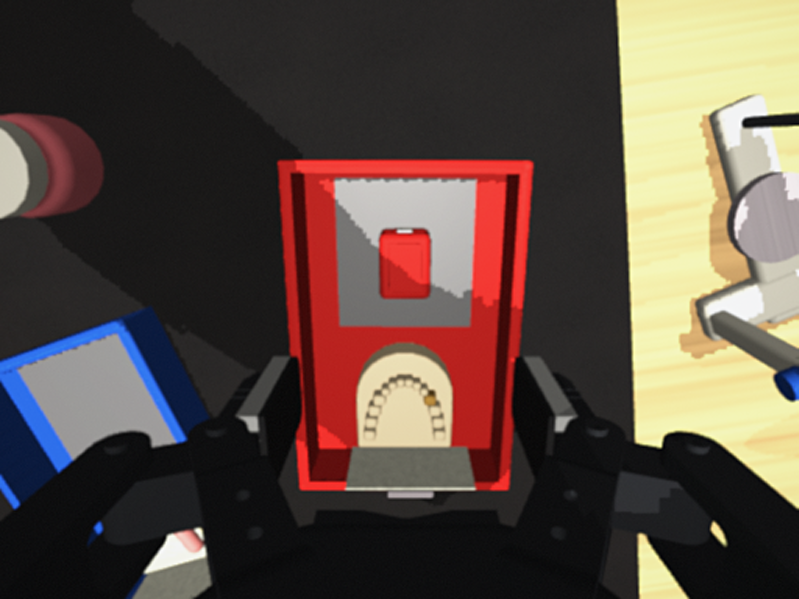

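>>> arm_command --pt "0.065 -0.004 -0.02 0 0 0 1" --pt "0.065 -0.011 -0.055 0 0 0 2" --pt "0.065 -0.019 -0.094 0 0 0 4" --pt "0.065 -0.027 -0.134 0 0 0 6" --pt "0.065 -0.035 -0.174 0 0 0 8" --pt "0.065 -0.043 -0.214 0 0 0 10" --pt "0.065 -0.051 -0.254 0 0 0 12" --pt "0.065 -0.059 -0.294 0 0 0 14" --pt "0.065 -0.067 -0.334 0 0 0 16" --pt "0.065 -0.075 -0.374 0 0 0 18"

```text
time: 12.52
eef_pos: [0.4785, -0.0228, 0.1484]
ee_rot: [[-0.887, 0.461, -0.001], [0.461, 0.887, 0.0], [0.001, -0.0, -1.0]]
force: [1.1, 0.0, -0.4]
gripper_width: 0.0649
```

```bash
python3 - <<'E'
from h import *
plan(.491,-.365,.15,147.5)
E
```

```text
t 12.5167 pos [ 0.4785 -0.0228  0.1484] yaw 152.5 q [-0.05  0.19 -0.21  1.18  0.    0.43] gw 0.06490013820800432 F [ 1.1  0.  -0.4]
shift [-0.169  -0.2978 -0.0017] turn [-0.02 -0.03  5.03]
```

>>> arm_command --pt "0.065 -0.02 -0.035 0 0 0 1" --pt "0.065 -0.04 -0.07 0 0 0 2" --pt "0.065 -0.06 -0.106 0 0 0 3" --pt "0.065 -0.08 -0.141 0 0 0 4" --pt "0.065 -0.1 -0.176 0 0 0 5" --pt "0.065 -0.12 -0.211 0 0 0 5" --pt "0.065 -0.14 -0.246 0 0 0 5" --pt "0.065 -0.155 -0.273 0 0 0 5" --pt "0.065 -0.165 -0.29 0 0 0 5" --pt "0.065 -0.168 -0.296 0 0 0 5"

```text
time: 13.35
eef_pos: [0.4916, -0.3637, 0.1475]
ee_rot: [[-0.843, 0.538, -0.001], [0.538, 0.843, 0.0], [0.001, -0.0, -1.0]]
force: [0.1, -0.2, -0.6]
gripper_width: 0.065
```

```bash
python3 - <<'E'
from h import *
import pickle
plan(.491,-.365,.15,147.5)
s=sensors.observe(); f=vision.grab_frame("wrist");pickle.dump((f,s),open("w10.pkl","wb"))
crop(f,200,100,320,230,6,"pics/w10.png")
E
```

```text
t 13.35 pos [ 0.4916 -0.3637  0.1475] yaw 147.5 q [-0.64  0.46  0.17  1.28 -0.   -0.07] gw 0.06498621508595098 F [ 0.1 -0.2 -0.6]
shift [-0.0002 -0.0014 -0.0025] turn [-0.02 -0.08 -0.03]
```

View pics/w10.png

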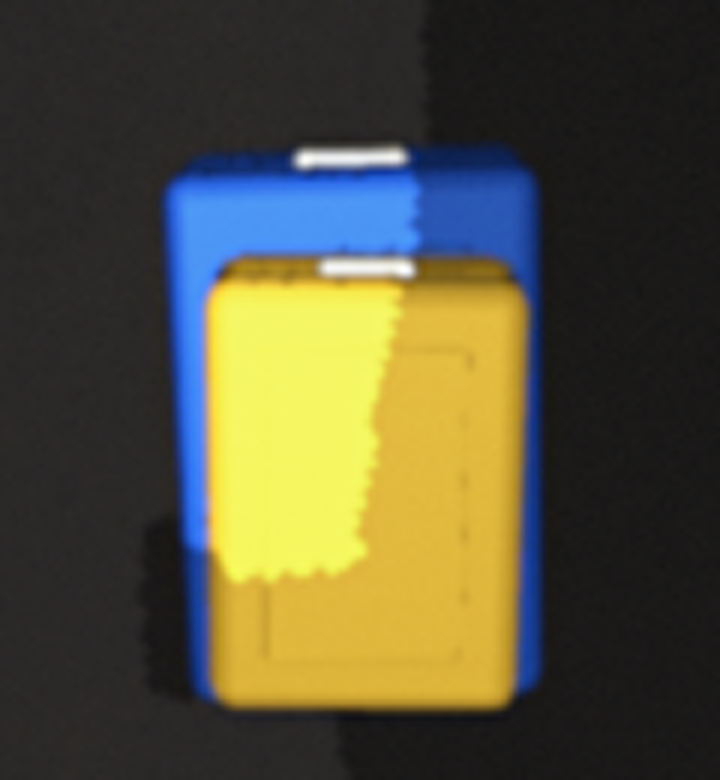

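```bash
python3 - <<'E'
from h import *
import pickle
f,s=pickle.load(open("w10.pkl","rb"))
rep(f,s,"yellow",[(206,285),(212,708),(517,708),(530,285)],.070,200,100,6)
rep(f,s,"blue",[(166,185),(195,700),(542,690),(540,180)],.040,200,100,6)
E
```

```text
yellow [ 0.4911 -0.3653  0.07  ] edges [0.0602 0.0432 0.0602 0.043 ] ang -32.9
blue [ 0.4905 -0.3658  0.04  ] edges [0.0809 0.055  0.08   0.0549] ang -30.8
```

>>> arm_command --pt "0.065 0 -0.0015 0.03 0 0 0" --pt "0.065 0 -0.0015 0.06 0 0 0" --pt "0.065 0 -0.0015 0.085 0 0 0" --pt "0.065 0 -0.0015 0.105 0 0 0" --pt "0.065 0 -0.0015 0.118 0 0 0" --pt "0.065 0 -0.0015 0.126 0 0 0" --pt "0.065 0 -0.0015 0.13 0 0 0" --pt "0.06 0 -0.0015 0.132 0 0 0" --pt "0.055 0 -0.0015 0.132 0 0 0" --pt "0.05 0 -0.0015 0.132 0 0 0"

```text
time: 14.23
eef_pos: [0.4921, -0.3624, 0.0177]
ee_rot: [[-0.845, 0.535, 0.001], [0.535, 0.845, -0.001], [-0.001, -0.0, -1.0]]
force: [-0.3, -0.0, 1.1]
gripper_width: 0.05
```

>>> arm_command --pt "0.048 0 0 0 0 0 0" --pt "0.046 0 0 0 0 0 0" --pt "0.04 0 0 0 0 0 0" --pt "0.04 0 0 0 0 0 0" --pt "0.04 0 0 0 0 0 0" --pt "0.04 0 0 0 0 0 0" --pt "0.04 0 0 0 0 0 0" --pt "0.04 0 0 0 0 0 0" --pt "0.04 0 0 0 0 0 0" --pt "0.04 0 0 0 0 0 0" --newtons 30

```text
time: 15.07
eef_pos: [0.492, -0.3626, 0.0176]
ee_rot: [[-0.844, 0.536, 0.001], [0.536, 0.844, -0.001], [-0.001, -0.0, -1.0]]
force: [-1.1, 0.4, 5.5]
gripper_width: 0.0436
```

```bash
python3 - <<'E'
from h import *
import pickle
plan(.491,-.365,.0145,147.5)
s=sensors.observe(); f=vision.grab_frame("wrist")
crop(f,0,0,512,384,1.56,"pics/w11.png")
f=vision.grab_frame("scene")
crop(f,150,75,235,165,7,"pics/s11.png")
E
```

```text
t 15.0667 pos [ 0.492  -0.3626  0.0176] yaw 147.6 q [-0.64  0.53 -0.05  0.98  0.   -0.07] gw 0.04358370657484529 F [-1.1  0.4  5.5]
shift [-0.0004 -0.0025  0.0031] turn [-0.    0.07  0.11]
```

View pics/w11.png

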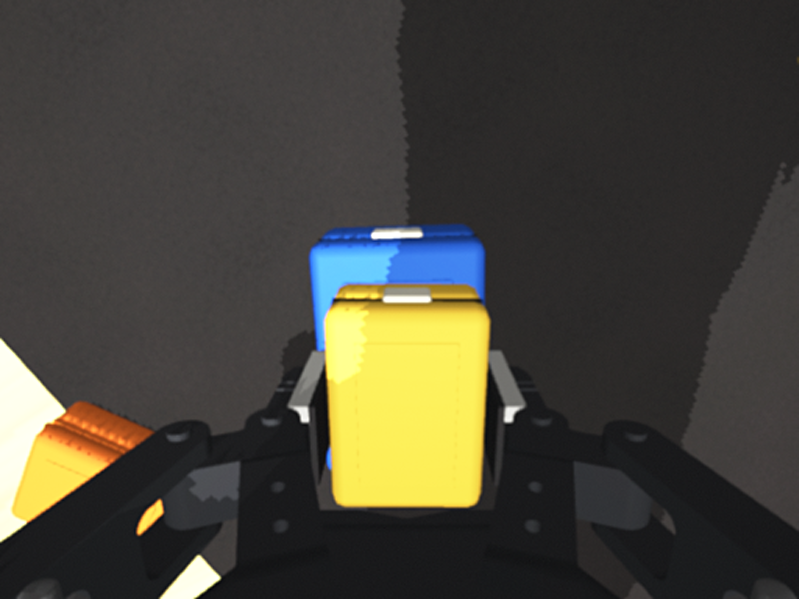

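View pics/s11.png

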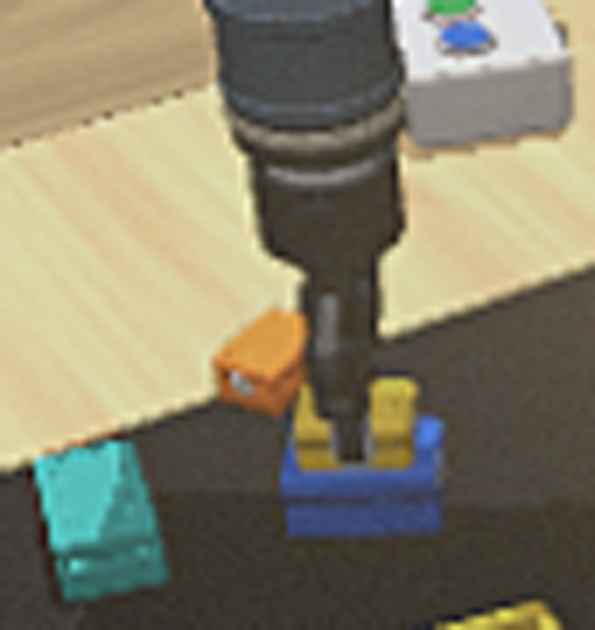

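>>> arm_command --pt "0.04 0 0 -0.004 0 0 0" --pt "0.04 0 0 -0.01 0 0 0" --pt "0.04 0 0 -0.02 0 0 0" --pt "0.04 0 0 -0.035 0 0 0" --pt "0.04 0 0 -0.05 0 0 0" --pt "0.04 0 0 -0.065 0 0 0" --pt "0.04 0 0 -0.08 0 0 0" --pt "0.04 0 0 -0.095 0 0 0" --pt "0.04 0 0 -0.105 0 0 0" --pt "0.04 0 0 -0.11 0 0 0"

```text
time: 16.0
eef_pos: [0.4922, -0.3628, 0.1291]
ee_rot: [[-0.844, 0.536, 0.002], [0.536, 0.844, -0.001], [-0.002, -0.0, -1.0]]
force: [-0.1, -0.9, -0.4]
gripper_width: 0.0435
```

```bash
python3 - <<'E'
from h import *
plan(.5478,-.1337,.13,171)
f=vision.grab_frame("wrist")
crop(f,0,0,512,384,1.56,"pics/w12.png")
E
```

```text
t 16.0 pos [ 0.4922 -0.3628  0.1291] yaw 147.6 q [-0.64  0.46  0.13  1.23 -0.   -0.07] gw 0.0435350598245273 F [-0.1 -0.9 -0.4]
shift [ 0.0758  0.2232 -0.0012] turn [ -0.04   0.13 -23.39]
```

View pics/w12.png

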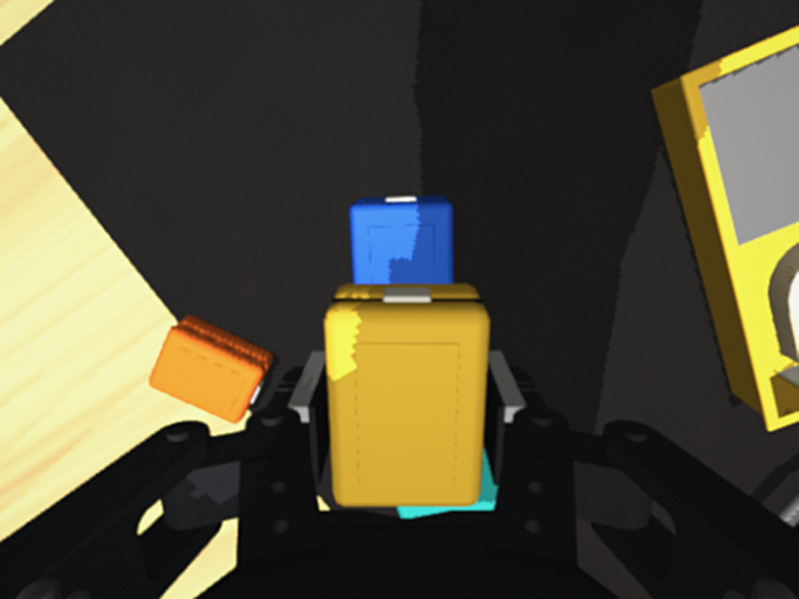

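>>> arm_command --pt "0.04 0.005 0.015 0 0 0 -3" --pt "0.04 0.014 0.042 0 0 0 -6" --pt "0.04 0.024 0.07 0 0 0 -9" --pt "0.04 0.034 0.1 0 0 0 -12" --pt "0.04 0.044 0.13 0 0 0 -15" --pt "0.04 0.054 0.16 0 0 0 -18" --pt "0.04 0.064 0.188 0 0 0 -21" --pt "0.04 0.071 0.208 0 0 0 -23" --pt "0.04 0.075 0.22 0 0 0 -23.4" --pt "0.04 0.076 0.223 0 0 0 -23.4"

```text
time: 16.88
eef_pos: [0.547, -0.1316, 0.1265]
ee_rot: [[-0.988, 0.155, -0.001], [0.155, 0.988, 0.0], [0.001, 0.0, -1.0]]
force: [0.5, -0.5, -0.6]
gripper_width: 0.0432
```

```bash
python3 - <<'E'
from h import *
import pickle
plan(.5478,-.1337,-.0164,171)
s=sensors.observe(); f=vision.grab_frame("wrist"); pickle.dump((f,s),open("w13.pkl","wb"))
crop(f,0,0,512,384,1.56,"pics/w13.png")
E
```

```text
t 16.8833 pos [ 0.547  -0.1316  0.1265] yaw 171.1 q [-0.24  0.37 -0.02  1.18  0.   -0.08] gw 0.04319222319188012 F [ 0.5 -0.5 -0.6]
shift [-0.0012 -0.002   0.1429] turn [ 0.01 -0.04  0.1 ]
```

View pics/w13.png

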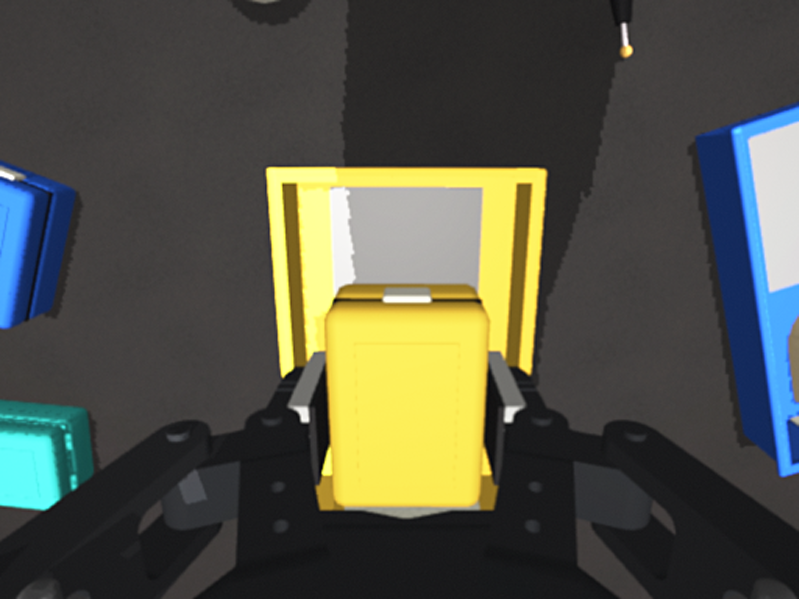

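```bash
python3 - <<'E'
from h import *
import pickle
f,s=pickle.load(open("w13.pkl","rb"))
w=px2w(f,[T(p,0,0,1.56) for p in [(330,187),(481,187)]],.006,s); print(w.round(4))
e=w[1]-w[0]; x=-np.array([-e[1],e[0],0]); x/=np.linalg.norm(x)
print(np.linalg.norm(e),w.mean(0)+.05*x,np.degrees(np.arctan2(x[1],x[0])))
E
```

```text
[[ 0.4918 -0.1699  0.006 ]
 [ 0.5054 -0.0825  0.006 ]]
0.08843384239921337 [ 0.54802535 -0.13387901  0.006     ] -8.83082614322308
```

>>> arm_command --pt "0.04 -0.001 -0.002 0.015 0 0 0" --pt "0.04 -0.001 -0.002 0.035 0 0 0" --pt "0.04 -0.001 -0.002 0.058 0 0 0" --pt "0.04 -0.001 -0.002 0.08 0 0 0" --pt "0.04 -0.001 -0.002 0.1 0 0 0" --pt "0.04 -0.001 -0.002 0.115 0 0 0" --pt "0.04 -0.001 -0.002 0.125 0 0 0" --pt "0.04 -0.001 -0.002 0.131 0 0 0" --pt "0.04 -0.001 -0.002 0.135 0 0 0" --pt "0.04 -0.001 -0.002 0.135 0 0 0"

```text
time: 17.77
eef_pos: [0.5474, -0.1358, -0.0083]
ee_rot: [[-0.988, 0.157, -0.0], [0.157, 0.988, 0.0], [0.0, -0.0, -1.0]]
force: [-0.3, -0.5, 0.4]
gripper_width: 0.0434
```

```bash
python3 - <<'E'
from h import *
plan(.548,-.134,-.0164,171)
f=vision.grab_frame("wrist")
crop(f,0,0,512,384,1.56,"pics/w14.png")
E
```

```text
t 17.7667 pos [ 0.5474 -0.1358 -0.0083] yaw 171.0 q [-0.24  0.47 -0.23  0.87 -0.   -0.09] gw 0.04335786054928954 F [-0.3 -0.5  0.4]
shift [-0.0003  0.0019  0.0081] turn [-0.   -0.02 -0.03]
```

View pics/w14.png

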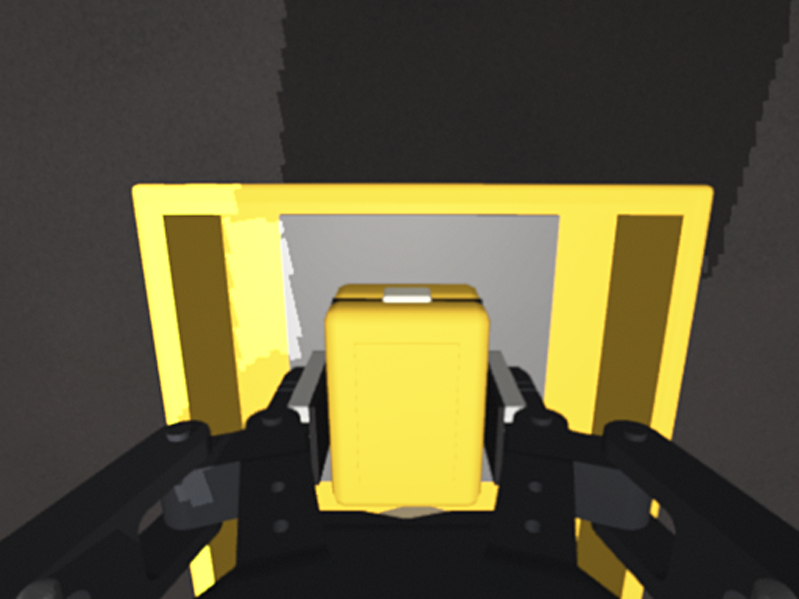

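>>> arm_command --pt "0.04 0 0.002 0.002 0 0 0" --pt "0.04 0 0.002 0.004 0 0 0" --pt "0.04 0 0.002 0.005 0 0 0" --pt "0.04 0 0.002 0.006 0 0 0" --pt "0.04 0 0.002 0.0065 0 0 0" --pt "0.04 0 0.002 0.007 0 0 0" --pt "0.04 0 0.002 0.0075 0 0 0" --pt "0.04 0 0.002 0.008 0 0 0" --pt "0.04 0 0.002 0.008 0 0 0" --pt "0.04 0 0.002 0.008 0 0 0"

```text
time: 18.65
eef_pos: [0.5478, -0.1334, -0.0161]
ee_rot: [[-0.988, 0.156, -0.0], [0.156, 0.988, 0.0], [0.0, 0.0, -1.0]]
force: [0.1, -1.1, 0.2]
gripper_width: 0.0434
```

>>> arm_command --pt "0.04 0 0 0.0005 0 0 0" --pt "0.04 0 0 0.001 0 0 0" --pt "0.04 0 0 0.001 0 0 0" --pt "0.045 0 0 0.001 0 0 0" --pt "0.048 0 0 0.001 0 0 0" --pt "0.052 0 0 0.001 0 0 0" --pt "0.056 0 0 0.001 0 0 0" --pt "0.06 0 0 0.001 0 0 0" --pt "0.06 0 0 0.001 0 0 0" --pt "0.06 0 0 0.001 0 0 0"

```text
time: 19.48
eef_pos: [0.5478, -0.1334, -0.0171]
ee_rot: [[-0.988, 0.156, -0.0], [0.156, 0.988, 0.0], [0.0, 0.0, -1.0]]
force: [-0.1, -0.4, 0.2]
gripper_width: 0.0601
```

```bash
python3 - <<'E'
from h import *
plan(.548,-.134,.15,171)
f=vision.grab_frame("wrist")
crop(f,0,0,512,384,1.56,"pics/w15.png")
E
```

```text
t 19.4833 pos [ 0.5478 -0.1334 -0.0171] yaw 171.0 q [-0.24  0.48 -0.24  0.85  0.   -0.08] gw 0.060115106402768036 F [-0.1 -0.4  0.2]
shift [-0.0003 -0.0005 -0.1671] turn [ 0.   -0.    0.01]
```

View pics/w15.png

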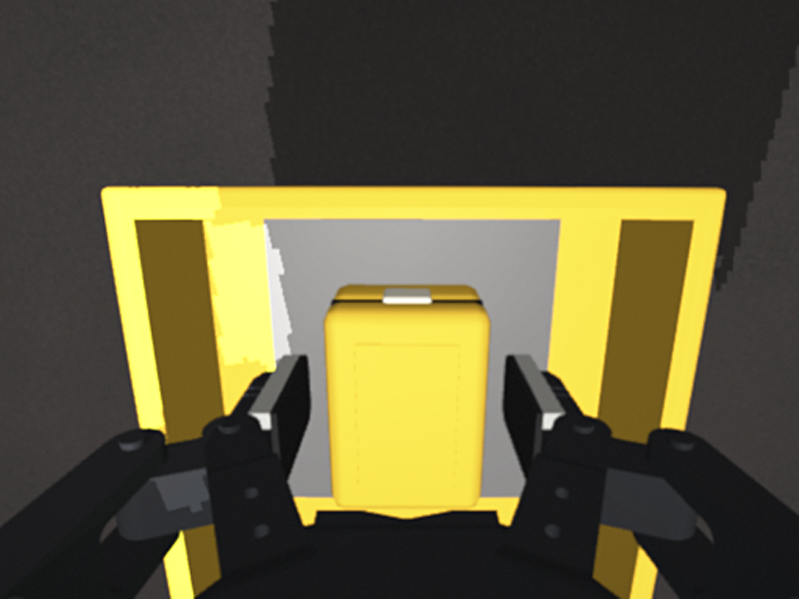

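Yellow box released on the pad (px 407,400). Lift off.

>>> arm_command --pt "0.06 0 0 -0.005 0 0 0" --pt "0.06 0 0 -0.015 0 0 0" --pt "0.06 0 0 -0.03 0 0 0" --pt "0.06 0 0 -0.055 0 0 0" --pt "0.06 0 0 -0.08 0 0 0" --pt "0.06 0 0 -0.105 0 0 0" --pt "0.065 0 0 -0.13 0 0 0" --pt "0.07 0 0 -0.15 0 0 0" --pt "0.075 0 0 -0.162 0 0 0" --pt "0.075 0 0 -0.165 0 0 0"

```text
time: 20.37
eef_pos: [0.549, -0.1337, 0.1512]
ee_rot: [[-0.988, 0.156, 0.004], [0.156, 0.988, -0.001], [-0.004, -0.0, -1.0]]
force: [-0.3, 0.8, 0.1]
gripper_width: 0.0747
```

```bash
python3 - <<'E'
from h import *
plan(.4905,-.366,.15,149)
f=vision.grab_frame("wrist")
crop(f,0,0,512,384,1.56,"pics/w16.png")
E
```

```text
t 20.3667 pos [ 0.549  -0.1337  0.1512] yaw 171.0 q [-0.24  0.36  0.03  1.24  0.   -0.08] gw 0.0747344782696431 F [-0.3  0.8  0.1]
shift [ 0.0216 -0.2386  0.0012] turn [ 0.03  0.24 22.02]
```

View pics/w16.png

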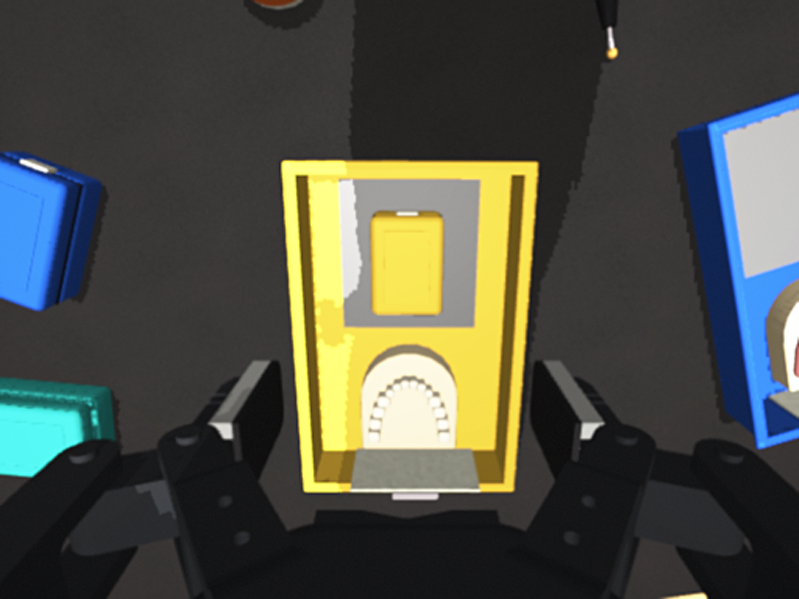

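Yellow box is centred. Back to the blue box.

>>> arm_command --pt "0.078 0.002 -0.018 0 0 0 3" --pt "0.078 0.004 -0.045 0 0 0 6" --pt "0.078 0.007 -0.078 0 0 0 9" --pt "0.078 0.01 -0.112 0 0 0 12" --pt "0.078 0.013 -0.146 0 0 0 15" --pt "0.078 0.016 -0.178 0 0 0 18" --pt "0.078 0.019 -0.208 0 0 0 21" --pt "0.078 0.021 -0.228 0 0 0 22" --pt "0.078 0.021 -0.237 0 0 0 22" --pt "0.078 0.021 -0.237 0 0 0 22"

```text
time: 21.25
eef_pos: [0.4893, -0.3655, 0.147]
ee_rot: [[-0.857, 0.516, -0.001], [0.516, 0.857, 0.001], [0.001, -0.0, -1.0]]
force: [0.7, -0.1, -0.1]
gripper_width: 0.0776
```

```bash
python3 - <<'E'
from h import *
import pickle
plan(.4905,-.366,.15,149)
s=sensors.observe();f=vision.grab_frame("wrist");pickle.dump((f,s),open("w17.pkl","wb"))
crop(f,200,100,320,230,6,"pics/w17.png")
E
```

```text
t 21.25 pos [ 0.4893 -0.3655  0.147 ] yaw 148.9 q [-0.64  0.46  0.17  1.28 -0.   -0.1 ] gw 0.07763131013557567 F [ 0.7 -0.1 -0.1]
shift [-0.0013  0.0003 -0.003 ] turn [-0.   -0.06 -0.07]
```

View pics/w17.png

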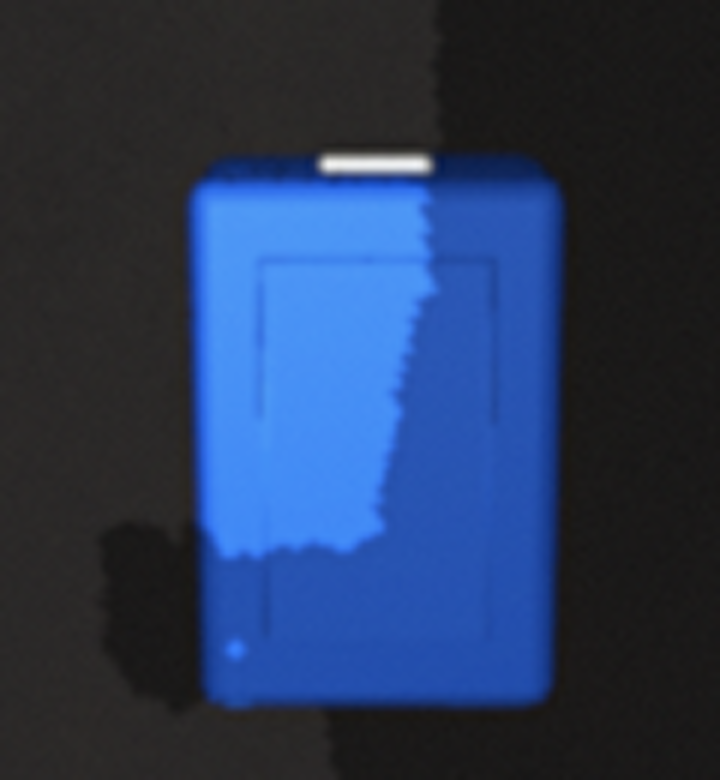

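```bash
python3 - <<'E'
from h import *
import pickle
f,s=pickle.load(open("w17.pkl","rb"))
rep(f,s,"blue",[(189,182),(202,706),(552,706),(565,182)],.040,200,100,6)
plan(.4905,-.366,.15,149)
E
```

```text
blue [ 0.4902 -0.366   0.04  ] edges [0.0822 0.0554 0.0822 0.0551] ang -30.9
t 21.3 pos [ 0.4897 -0.3643  0.1471] yaw 149.0 q [-0.64  0.46  0.17  1.28  0.   -0.1 ] gw 0.07821303040562598 F [0.4 0.7 0.6]
shift [-0.0016 -0.0011 -0.0029] turn [ 0.02 -0.07 -0.01]
```

>>> arm_command --pt "0.078 -0.001 -0.001 0.03 0 0 0" --pt "0.078 -0.001 -0.001 0.065 0 0 0" --pt "0.078 -0.001 -0.001 0.095 0 0 0" --pt "0.078 -0.001 -0.001 0.12 0 0 0" --pt "0.078 -0.001 -0.001 0.138 0 0 0" --pt "0.078 -0.001 -0.001 0.15 0 0 0" --pt "0.078 -0.001 -0.001 0.158 0 0 0" --pt "0.075 -0.001 -0.001 0.164 0 0 0" --pt "0.07 -0.001 -0.001 0.167 0 0 0" --pt "0.065 -0.001 -0.001 0.167 0 0 0"

```text
time: 22.13
eef_pos: [0.4907, -0.3652, -0.0191]
ee_rot: [[-0.858, 0.514, -0.0], [0.514, 0.858, 0.0], [0.0, 0.0, -1.0]]
force: [0.5, 0.2, 0.2]
gripper_width: 0.0655
```

```bash
python3 - <<'E'
from h import *
plan(.4902,-.366,-.022,149)
f=vision.grab_frame("wrist")
crop(f,0,0,512,384,1.56,"pics/w18.png")
f=vision.grab_frame("scene")
crop(f,150,75,235,165,7,"pics/s18.png")
E
```

```text
t 22.1333 pos [ 0.4907 -0.3652 -0.0191] yaw 149.1 q [-0.64  0.57 -0.1   0.91  0.   -0.1 ] gw 0.06547852952108789 F [0.5 0.2 0.2]
shift [-0.     -0.0009  0.0029] turn [ 0.   -0.    0.06]
```

View pics/w18.png

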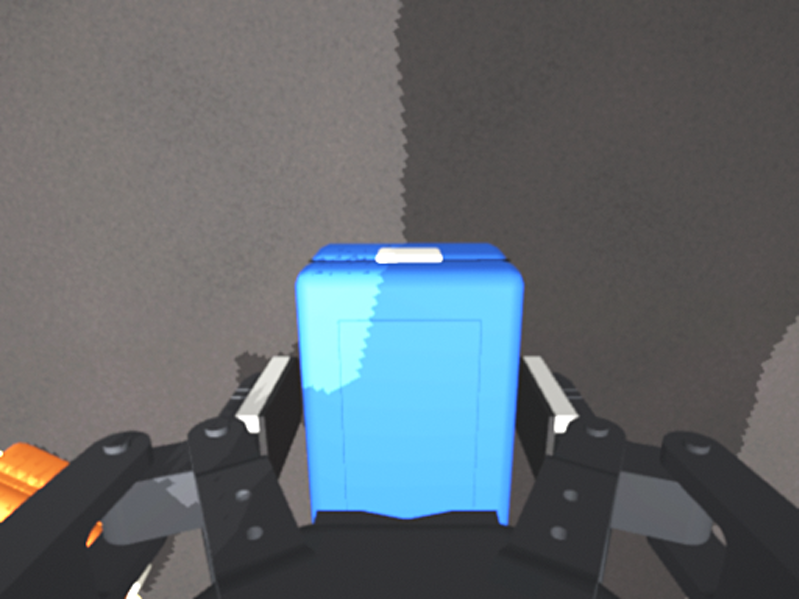

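View pics/s18.png

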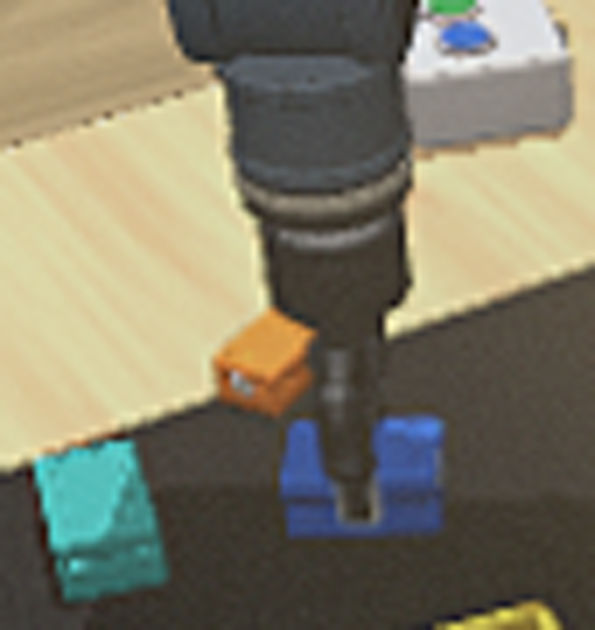

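>>> arm_command --pt "0.062 0 -0.001 0 0 0 0" --pt "0.059 0 -0.001 0 0 0 0" --pt "0.057 0 -0.001 0 0 0 0" --pt "0.052 0 -0.001 0 0 0 0" --pt "0.052 0 -0.001 0 0 0 0" --pt "0.052 0 -0.001 0 0 0 0" --pt "0.052 0 -0.001 0 0 0 0" --pt "0.052 0 -0.001 0 0 0 0" --pt "0.052 0 -0.001 0 0 0 0" --pt "0.052 0 -0.001 0 0 0 0" --newtons 40

```text
time: 23.07
eef_pos: [0.4902, -0.3667, -0.0185]
ee_rot: [[-0.857, 0.515, 0.001], [0.515, 0.857, -0.0], [-0.001, 0.0, -1.0]]
force: [0.0, 1.0, 6.6]
gripper_width: 0.0558
```

>>> arm_command --pt "0.052 0 0 -0.004 0 0 0" --pt "0.052 0 0 -0.01 0 0 0" --pt "0.052 0 0 -0.02 0 0 0" --pt "0.052 0 0 -0.035 0 0 0" --pt "0.052 0 0 -0.055 0 0 0" --pt "0.052 0 0 -0.075 0 0 0" --pt "0.052 0 0 -0.095 0 0 0" --pt "0.052 0 0 -0.115 0 0 0" --pt "0.052 0 0 -0.128 0 0 0" --pt "0.052 0 0 -0.135 0 0 0"

```text
time: 23.9
eef_pos: [0.4906, -0.3671, 0.1188]
ee_rot: [[-0.857, 0.515, 0.002], [0.515, 0.857, -0.002], [-0.003, -0.0, -1.0]]
force: [1.1, -0.1, -0.4]
gripper_width: 0.0555
```

```bash
python3 - <<'E'
from h import *
plan(.543,.1233,.115,-171.6)
f=vision.grab_frame("wrist")
crop(f,0,0,512,384,1.56,"pics/w19.png")
E
```

```text
t 23.9 pos [ 0.4906 -0.3671  0.1188] yaw 149.0 q [-0.64  0.47  0.11  1.21 -0.   -0.1 ] gw 0.05549460300374867 F [ 1.1 -0.1 -0.4]
shift [0.2075 0.4474 0.003 ] turn [ -0.08   0.16 -39.38]
```

View pics/w19.png

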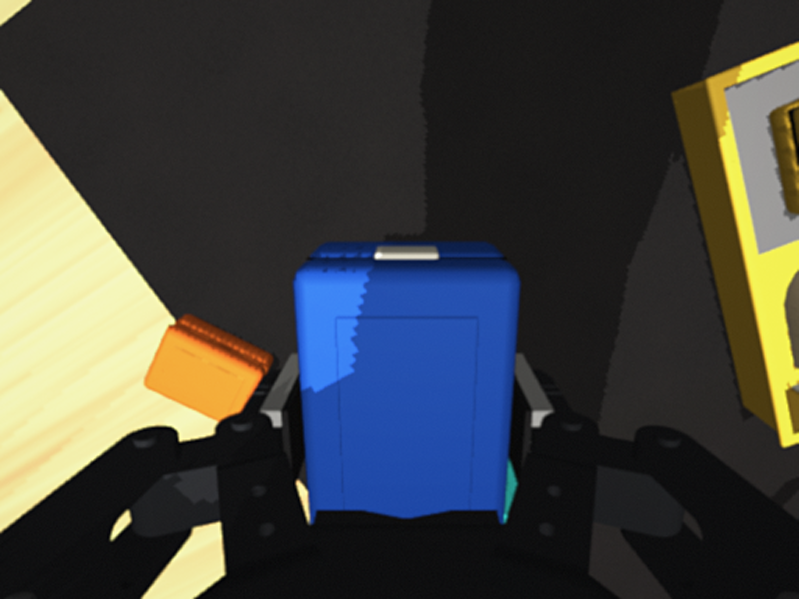

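>>> arm_command --pt "0.052 0.007 0.016 0 0 0 -2" --pt "0.052 0.019 0.041 0 0 0 -5" --pt "0.052 0.032 0.069 0 0 0 -9" --pt "0.052 0.045 0.097 0 0 0 -13" --pt "0.052 0.059 0.127 0 0 0 -17" --pt "0.052 0.073 0.157 0 0 0 -21" --pt "0.052 0.087 0.188 0 0 0 -25" --pt "0.052 0.1 0.216 0 0 0 -29" --pt "0.052 0.114 0.246 0 0 0 -33" --pt "0.052 0.128 0.276 0 0 0 -36"

```text
time: 24.78
eef_pos: [0.5218, -0.0625, 0.1155]
ee_rot: [[-0.996, -0.091, -0.001], [-0.091, 0.996, 0.0], [0.001, 0.0, -1.0]]
force: [0.1, -0.6, -1.3]
gripper_width: 0.0556
```

```bash
python3 - <<'E'
from h import *
plan(.543,.1233,.115,-171.6)
E
```

```text
t 24.7833 pos [ 0.5218 -0.0625  0.1155] yaw -174.8 q [-0.12  0.3  -0.15  1.13 -0.   -0.21] gw 0.05558500485973227 F [ 0.1 -0.6 -1.3]
shift [-0.0381  0.1831  0.0005] turn [ 0.01 -0.04 -3.18]
```

>>> arm_command --pt "0.052 -0.006 0.028 0 0 0 -1" --pt "0.052 -0.012 0.057 0 0 0 -2" --pt "0.052 -0.018 0.086 0 0 0 -3" --pt "0.052 -0.024 0.114 0 0 0 -3" --pt "0.052 -0.03 0.14 0 0 0 -3" --pt "0.052 -0.034 0.16 0 0 0 -3" --pt "0.052 -0.037 0.174 0 0 0 -3" --pt "0.052 -0.038 0.18 0 0 0 -3" --pt "0.052 -0.038 0.182 0 0 0 -3" --pt "0.052 -0.038 0.182 0 0 0 -3"

```text
time: 25.62
eef_pos: [0.544, 0.1202, 0.1157]
ee_rot: [[-0.99, -0.139, -0.0], [-0.139, 0.99, -0.0], [0.0, -0.0, -1.0]]
force: [0.1, -0.6, -0.6]
gripper_width: 0.0553
```

```bash
python3 - <<'E'
from h import *
import pickle
plan(.543,.1233,.115,-171.6)
s=sensors.observe();f=vision.grab_frame("wrist");pickle.dump((f,s),open("w20.pkl","wb"))
crop(f,0,0,512,384,1.56,"pics/w20.png")
E
```

```text
t 25.6167 pos [0.544  0.1202 0.1157] yaw -172.0 q [ 0.22  0.36 -0.06  1.15 -0.    0.08] gw 0.05525440036591835 F [ 0.1 -0.6 -0.6]
shift [0.0006 0.0032 0.0007] turn [-0.02 -0.03 -0.38]
```

View pics/w20.png

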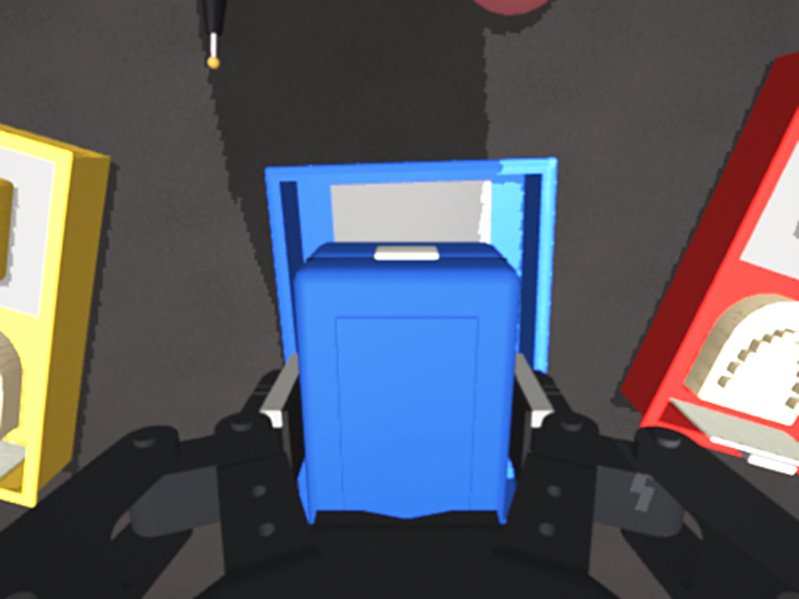

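```bash
python3 - <<'E'
from h import *
import pickle
f,s=pickle.load(open("w20.pkl","rb"))
w=px2w(f,[T(p,0,0,1.56) for p in [(331,185),(491,180)]],.006,s); print(w.round(4))
e=w[1]-w[0]; x=-np.array([-e[1],e[0],0]); x/=np.linalg.norm(x)
c=w.mean(0)+.05*x
print(np.linalg.norm(e),c,np.degrees(np.arctan2(x[1],x[0])))
plan(c[0],c[1],-.0131,-170.2)
E
```

```text
[[0.4997 0.0697 0.006 ]
 [0.4843 0.1584 0.006 ]]
0.09005708061529687 [0.54126693 0.12259346 0.006     ] 9.853480757147466
t 25.6667 pos [0.5441 0.1198 0.1158] yaw -172.0 q [ 0.22  0.36 -0.06  1.15 -0.    0.08] gw 0.05534018219387189 F [-0.2 -0.5 -1.5]
shift [0.0023 0.0032 0.1289] turn [-0.02 -0.02 -1.82]
```

>>> arm_command --pt "0.052 0.002 0.003 0.015 0 0 -1.5" --pt "0.052 0.002 0.003 0.033 0 0 -1.5" --pt "0.052 0.002 0.003 0.052 0 0 -1.5" --pt "0.052 0.002 0.003 0.07 0 0 -1.5" --pt "0.052 0.002 0.003 0.087 0 0 -1.5" --pt "0.052 0.002 0.003 0.102 0 0 -1.5" --pt "0.052 0.002 0.003 0.112 0 0 -1.5" --pt "0.052 0.002 0.003 0.118 0 0 -1.5" --pt "0.052 0.002 0.003 0.121 0 0 -1.5" --pt "0.052 0.002 0.003 0.121 0 0 -1.5"

```text
time: 26.5
eef_pos: [0.5418, 0.123, -0.0052]
ee_rot: [[-0.986, -0.165, -0.0], [-0.165, 0.986, -0.0], [0.0, -0.0, -1.0]]
force: [0.8, -0.1, -0.5]
gripper_width: 0.0553
```

```bash
python3 - <<'E'
from h import *
plan(.5413,.1226,-.0131,-170.2)
f=vision.grab_frame("wrist")
crop(f,0,0,512,384,1.56,"pics/w21.png")
E
```

```text
t 26.5 pos [ 0.5418  0.123  -0.0052] yaw -170.5 q [ 0.22  0.45 -0.25  0.87 -0.    0.06] gw 0.05530804061734685 F [ 0.8 -0.1 -0.5]
shift [ 0.0005 -0.0003  0.0079] turn [-0.   -0.01 -0.31]
```

View pics/w21.png

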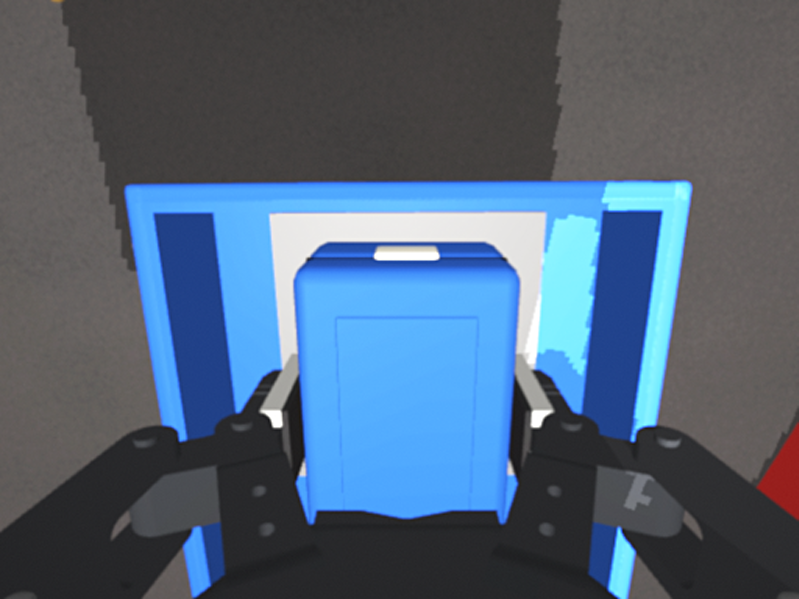

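>>> arm_command --pt "0.052 0 0 0.002 0 0 0" --pt "0.052 0 0 0.004 0 0 0" --pt "0.052 0 0 0.005 0 0 0" --pt "0.052 0 0 0.006 0 0 0" --pt "0.052 0 0 0.0065 0 0 0" --pt "0.052 0 0 0.007 0 0 0" --pt "0.052 0 0 0.0073 0 0 0" --pt "0.052 0 0 0.0076 0 0 0" --pt "0.052 0 0 0.0076 0 0 0" --pt "0.052 0 0 0.0076 0 0 0"

```text
time: 27.38
eef_pos: [0.5418, 0.1234, -0.0125]
ee_rot: [[-0.986, -0.165, 0.0], [-0.165, 0.986, 0.0], [-0.0, 0.0, -1.0]]
force: [-2.7, -0.4, 5.6]
gripper_width: 0.0555
```

>>> arm_command --pt "0.054 0 0 0 0 0 0" --pt "0.056 0 0 0 0 0 0" --pt "0.058 0 0 0 0 0 0" --pt "0.06 0 0 0 0 0 0" --pt "0.063 0 0 0 0 0 0" --pt "0.066 0 0 0 0 0 0" --pt "0.07 0 0 0 0 0 0" --pt "0.07 0 0 0 0 0 0" --pt "0.07 0 0 0 0 0 0" --pt "0.07 0 0 0 0 0 0"

```text
time: 28.22
eef_pos: [0.5418, 0.1233, -0.0127]
ee_rot: [[-0.986, -0.165, -0.0], [-0.165, 0.986, -0.0], [0.0, -0.0, -1.0]]
force: [-0.3, -0.7, 1.1]
gripper_width: 0.0699
```

>>> arm_command --pt "0.07 0 0 -0.005 0 0 0" --pt "0.07 0 0 -0.015 0 0 0" --pt "0.07 0 0 -0.03 0 0 0" --pt "0.07 0 0 -0.055 0 0 0" --pt "0.07 0 0 -0.08 0 0 0" --pt "0.07 0 0 -0.105 0 0 0" --pt "0.07 0 0 -0.13 0 0 0" --pt "0.07 0 0 -0.15 0 0 0" --pt "0.07 0 0 -0.165 0 0 0" --pt "0.07 0 0 -0.17 0 0 0"

```text
time: 29.05
eef_pos: [0.5429, 0.1236, 0.1607]
ee_rot: [[-0.986, -0.165, 0.004], [-0.165, 0.986, 0.001], [-0.004, 0.0, -1.0]]
force: [0.3, 0.3, 0.4]
gripper_width: 0.0699
```

```bash
python3 - <<'E'
from h import *
import pickle
plan(.5413,.1226,.16,-170.2)
s=sensors.observe();f=vision.grab_frame("wrist");pickle.dump((f,s),open("w22.pkl","wb"))
crop(f,0,0,512,384,1.56,"pics/w22.png")
f=vision.grab_frame("scene"); crop(f,0,0,512,384,1.56,"pics/s22.png")
E
```

```text
t 29.05 pos [0.5429 0.1236 0.1607] yaw -170.5 q [ 0.22  0.34  0.02  1.25 -0.    0.06] gw 0.06994977992620609 F [0.3 0.3 0.4]
shift [ 0.0018 -0.0007  0.0007] turn [ 0.01  0.24 -0.28]
```

View pics/w22.png

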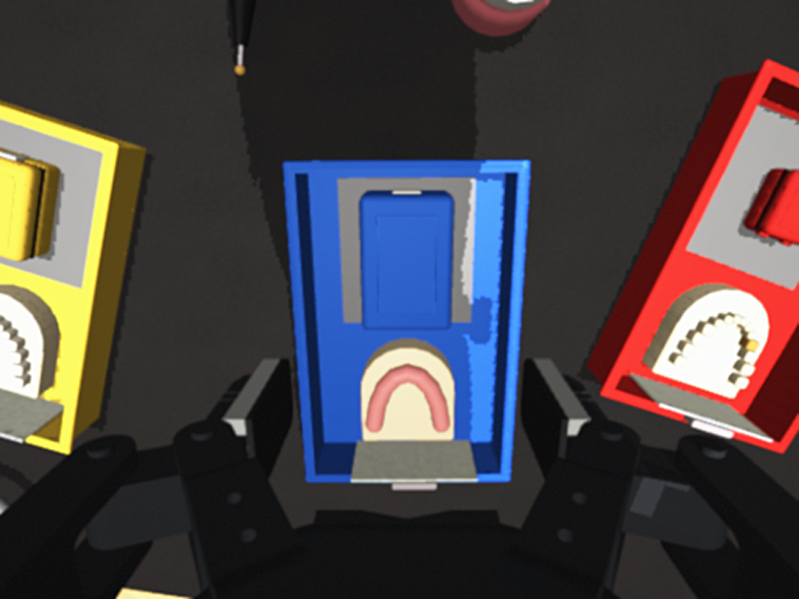

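View pics/s22.png

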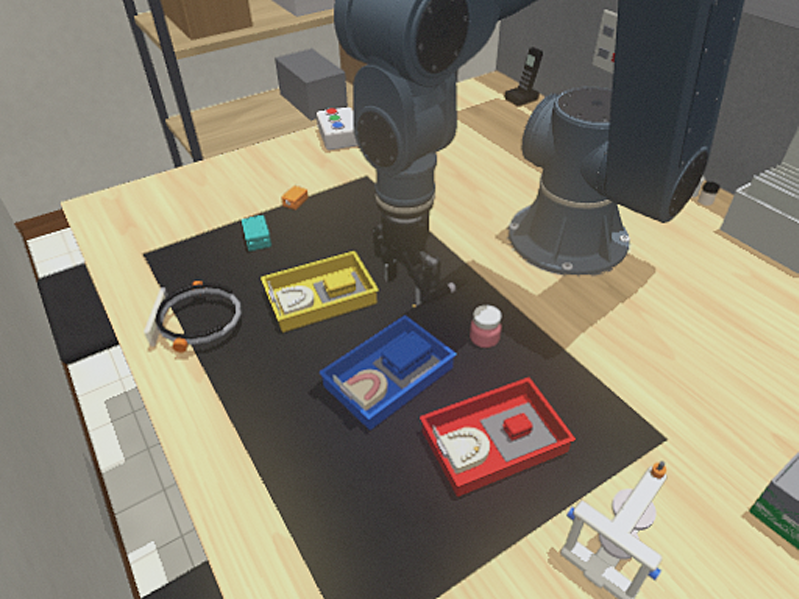

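```bash
python3 - <<'E'
from h import *
import pickle
f,s=pickle.load(open("w22.pkl","rb"))
rep(f,s,"pad",[(338,179),(343,323),(471,323),(476,178)],.006,0,0,1.56)
rep(f,s,"box",[(359,195),(362,328),(451,328),(455,195)],.046,0,0,1.56)
f,s=pickle.load(open("w9.pkl","rb"))
rep(f,s,"rpad",[(335,180),(340,326),(471,327),(477,180)],.006,0,0,1.56)
rep(f,s,"rbox",[(379,233),(381,298),(429,298),(431,233)],.032,0,0,1.56)
E
```

```text
pad [0.5418 0.1225 0.006 ] edges [0.0997 0.0905 0.1003 0.0898] ang 9.6
box [0.5395 0.1219 0.046 ] edges [0.0817 0.0553 0.0817 0.0553] ang 9.4
rpad [0.466  0.3596 0.006 ] edges [0.0987 0.0904 0.0995 0.0902] ang -9.5
rbox [0.4663 0.359  0.032 ] edges [0.0408 0.0299 0.0408 0.0312] ang -9.4
```

All boxes are within about 2–3 mm of their pad centres and the arm is clear. Handing in.

```bash
python3 - <<'E'
from workcell import order
print(order.finish_job())
E
```

```text
the job is handed in; nothing more can be done
None
```

I took the stack apart from the top and set the red, yellow and blue boxes in the pans of their own colours, then handed the job in at about 29 s of the 104 s allowed. No verdict was reported.

- **Red and blue boxes:** the last wrist pictures put red within about 1 mm of its pad centre and blue about 2.5 mm off. Both have their long side within about 0.3° of the pan's and lie lid up on the foam.
- **Yellow box:** I judged it only by eye and from the tool position. It looks centred, straight and lid up.
- **Forces and clearance:** the highest force I read was about 6.6 N, while closing on the blue box. At hand-in the gripper was open, about 0.17 m above the pan and touching nothing.
- **Pans and bystanders:** the pans look unmoved, and so do the articulator and jar. The gripper hid the bottle and most of the handpiece in the last scene picture, so I did not confirm those two at the end. No move went near either of them.
- **Disagreement with the given data:** both cameras showed the fingertips about 35 mm behind the stated TCP, although the text says they stand 11 mm ahead of it. I set all grasp and placing heights from the pictures, and every grasp held.

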